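Hang the jars in the slotted shelf and lock the keeper

ROBOT

A 6-joint arm with a two-finger parallel gripper is mounted at the origin on the work surface. World frame = base frame: x ahead of the robot, y to its left, z up, the work surface at z = 0. Lengths are in m, angles in degrees, forces in N, time in s.
With the tool pointing down it reaches from about 0.325 to 1 m from the base axis. Payload 5.1 kg.
Tool frame: the origin (TCP) lies on the centre line of the jaws, within the pads' length; the fingertips stand 25 mm ahead of it and the grasp point (between the pads) lies 6 mm ahead of it (env.nose_length is the distance from the TCP to the fingertips, in m); z points along the fingers, y is the line along which they close (so a half turn about z gives the same grasp; the last joint's range is limited). The gripper opens to 85 mm and grips with 20 to 120 N. Pads are 22 mm wide; open, the fingers measure 114 mm over their backs; the gripper's body (76 mm by 85 mm) begins 54 mm behind the grasp point. The pads swing forward as they close: fully open they stand 13 mm farther back than shut.
Start: joints at [-73.201, 7.093, 94.555, -0, 78.352, -4.733], TCP at [0.239, -0.605, 0.256] pointing down, gripper open.
Joint ranges: [-149.61, 149.61], [-58.7, 133.49], [1.44, 155.28], [-77.14, 257.14], [18.33, 153.61], [-166.67, 166.67]. Speed limits (degrees/s): [147.25, 147.25, 180, 180, 180, 180].

INTERFACE

Orientations are given as a 3x3 rotation matrix whose columns are the frame's x, y, z axes.
In Python, from cell import env, camera, calibration, job, nets gives the robot as it stands. The module is installed in compiled form; this text tells all that it offers.
- The arm moves only by the tool drive_tool, never from a script. Its argument "steps" is one flat list of numbers, 7 for each row, row after row: the shift along the tool's x, y, z in m, then the turn, a rotation vector about the tool's x, y, z in rad, then the finger opening in m, from 0 to 0.0854. In form: [dx, dy, dz, wx, wy, wz, claw, dx, dy, dz, wx, wy, wz, claw, ...]. A call has 1 to 8 rows; each row is the pose to reach, as a shift and turn from the pose commanded when the call began, along the tool's axes at that moment; what a row does not reach only later rows make up. A row lasts 1/8 s, in which the tool goes at most 62.5 mm and 10.7 degrees, less where a joint would pass 70% of its speed; a pose out of reach is approached as far as the arm can. A call with a gripper value outside its range is refused whole. The fingers move at their own pace and stop on an object; the grip force is fixed at half the most. Time passes only in rows, so rows that repeat a pose let the fingers close. It gives the time, the measured TCP pose, the force, the opening and the grip force at its end, in the units of the state.
- env.observe(): the state, without advancing time (a new reading comes with each control period).
- camera(name): name is "side" or "top" or "wrist"; returns the picture (420x560x3 uint8, red, green, blue); there is no depth.
- calibration(name): a dict with "fovy" (degrees; the focal length in pixels is half the picture's height over the tangent of half this angle, whatever the lens; pixels are square), "cx", "cy" (the principal point, pixels), "position" and "attitude" of the camera in the world. Camera axes: x right, y up, looking along -z (the intrinsics and any distortion apply to the point x, -y, -z); pixel columns grow to the right and rows downward; lengths in m; the calibration is good to about 2 mm. A picture is of the moment at which its call begins: read the wrist's pose just before it. calibration takes no time and is no camera call; for the wrist camera it gives the pose at the moment of the call.
- job.finish_job(): hands the job in; it is judged then, once.
Trained networks look in the newest picture that a camera, given by its name, has taken for a name from the list of things; names that differ only in an ending like _2 or _b are one class to them, and where a whole thing is asked for, a point or a joint stands for the part that bears it (a point fixed in the world has none). Each returns a list of dicts, best first, with "score" (0 to 1); they miss things now and then, are a little off and sometimes report something else, mostly with a low value. They report only what shows in the picture. A call takes as long as a camera call. They do not tell look-alikes from the thing itself.
- nets.look_for(camera, query): "bbox" ([left, top, width, height] in pixels, round what is visible of it).
The state is a dict: "clock": time; "joint_pos": joint angles; "qd": joint speeds; "tau": joint torques, N m; "tool_pos": TCP position; "tcp_rot": TCP orientation; "contact_force": force on the tool from outside, world axes, zero at the start; "wrist_torque": the same for the moment, N m; "gripper_width": finger opening in m; "gripper_force": force on a finger pad.
Only numpy, scipy, OpenCV 4.12 (cv2) and the standard library are available. Lean on these libraries where they do the work, as an engineer would, in place of code of your own. Each camera call takes 0.05 s, during which the arm holds its last target. There are 200 camera calls.

TASK

Unscrew the brass wing nut on the low bamboo rack all the way to its loose stop, swing the red keeper bar outward clear of the slot, and hang every jar standing on the bench in the rack: slide each in through the slot's open end so that the neck runs in the slot, the lid rests on the board and the jar hangs below. Then swing the keeper bar fully shut across the slot behind the jars and screw the wing nut back until it stops. Leave the battery, wrench and clip where they lie.

Things in the scene. Friction and masses are not known exactly. Their poses are not given: they have to be found in the camera images.
- rack: fixed low bamboo rack. Origin on the bench; x along the slot, inward; z up. Board 12 mm thick, top 125 mm above the bench, x -145 to 120, y -120 to 95 mm, on two 14 mm side panels at y -112 and 87 mm. Slot 51 mm wide along y = 0, free below. A jar hanging in it: origin 46 mm above the bench, axis at x 71 mm at the deepest, 67 mm from the next; all 3 fit behind the shut keeper (x over -90 mm)
- slot_mouth (a point): middle of the slot's open end, at the board's top surface (rack x = -145 mm)
- slot_end (a point): middle of the slot's closed end, at the board's top surface (rack x = 93 mm)
- keeper (a joint): angle of the red keeper bar (14 mm wide, 10 mm thick, 1 mm above the board) on a vertical stud at rack x -130, y -90 mm. 0: shut, lying along rack +y across the slot, reaching 160 mm from the stud; grows anticlockwise seen from above; 1.57: open, sticking out from the rack along -x. Stops at 0 and 1.75. About 1 N of friction at the post; stays where it is left
- keeper_post (a point): on the axis of the black upright post on the keeper bar, 150 mm from the stud: round, 14 mm in diameter, rising from the bar's top (136 mm above the bench) to 172 mm; this point is at 156 mm. Pinch or push it from above
- nut (a joint): angle of the captive brass wing nut above the keeper's stud: 0 fully loose (stop), 2.4 fully tight (stop); clockwise seen from above tightens and increases it. At 0 its grip bar lies along rack x; at value v it is turned by v clockwise from there. Friction 0.08 N m; does not rise or fall
- nut_grip (a point): middle of the nut's grip bar, on its axis, 159 mm above the bench. The bar is 46 mm long, 12 mm thick and 24 mm high (145 to 169 mm above the bench)
- jar1: brass-coloured contents; squat glass jar, 99 mm tall, about 250 g, upright on the bench at the start, steel screw lid fixed on it. Round: body 66 mm in diameter from 0 to 55 mm, neck 44 mm in diameter from 55 to 79 mm, lid 66 mm in diameter from 79 to 99 mm above the origin (centre of the underside, z up). May be absent: two or three of the three jars are there
- jar2: dark grey contents; squat glass jar, 99 mm tall, about 250 g, upright on the bench at the start, steel screw lid fixed on it. Round: body 66 mm in diameter from 0 to 55 mm, neck 44 mm in diameter from 55 to 79 mm, lid 66 mm in diameter from 79 to 99 mm above the origin (centre of the underside, z up). May be absent: two or three of the three jars are there
- jar3: copper-coloured contents; squat glass jar, 99 mm tall, about 250 g, upright on the bench at the start, steel screw lid fixed on it. Round: body 66 mm in diameter from 0 to 55 mm, neck 44 mm in diameter from 55 to 79 mm, lid 66 mm in diameter from 79 to 99 mm above the origin (centre of the underside, z up). May be absent: two or three of the three jars are there
- battery: red cordless drill battery, 75 x 115 mm and 62 mm high, origin under its centre; leave alone
- wrench: steel wrench lying on the bench along its own x, 140 mm long; leave alone
- clip: black spring clip, 55 x 22 mm, 28 mm high, origin under its centre; leave alone
Mind the look-alikes: they are no part of the job. Leave any green or purple look-alike of the jar3 alone.

How it is judged (in metres and radians):
On the way, in this order (a step that is already met when the one before it is completed fails the run):
1. the wing nut is unscrewed to its loose stop (within 0.3 rad), the keeper still closed (value of joint nut below 0.3 rad and value of joint keeper below 0.4 rad), for 0.2 s.
2. the keeper bar is swung open, 1.2 rad or more (value of joint keeper above 1.2 rad), for 0.2 s.
3. every jar that is there hangs by its lid in the slot (x of jar1 in the frame of rack between -0.098 and 0.085 m and y of jar1 in the frame of rack between -0.009 and 0.009 m and z of jar1 in the frame of rack between 0.039 and 0.06 m and angle between each of jar1, jar2, jar3's own z axis and vertical below 0.12 rad and x of jar2 in the frame of rack between -0.098 and 0.085 m and y of jar2 in the frame of rack between -0.009 and 0.009 m and z of jar2 in the frame of rack between 0.039 and 0.06 m and x of jar3 in the frame of rack between -0.098 and 0.085 m and y of jar3 in the frame of rack between -0.009 and 0.009 m and z of jar3 in the frame of rack between 0.039 and 0.06 m), for 0.2 s.
4. the keeper bar is shut across the slot (within 0.1 rad) (all of step 3 and value of joint keeper below 0.1 rad), for 0.2 s.
5. the wing nut is screwed tight again (within 0.3 rad of its tight stop) (value of joint nut above 2.1 rad and value of joint keeper below 0.1 rad), for 0.2 s.
At the end, for the whole second after the job is handed in: every jar there hangs upright (within 0.12 rad) and at rest by its lid in the slot, within 9 mm of its midline, axis at rack x -98 to 85 mm; the keeper bar is within 0.1 rad of shut and the wing nut within 0.3 rad of its tight stop (all of step 3 and all of step 5 and linear speed of each of jar1, jar2, jar3 below 0.03 m/s); the robot touches nothing.
It fails at once if the red drill battery is moved more than 30 mm (distance of battery from where it was at the start of the episode above 0.03 m).
It fails at once if the wrench is moved more than 30 mm (distance of wrench from where it was at the start of the episode above 0.03 m).
It fails at once if the spring clip is moved more than 30 mm (distance of clip from where it was at the start of the episode above 0.03 m).
Of jar1, jar2, jar3 only 2 to 3 are there at a start; the rules pass over those that are not, and their reading is None.
At some moment in a run one of jar1, jar2, jar3 may be knocked a few centimetres aside while the robot is not near it.
It also fails if it takes over 210 s, if anything falls off the work surface, if the arm or the gripper's body presses on something with over 40 N, if the wrist force passes 120 N, or if a joint passes its speed limit or range.

## Working session

There is one attempt and no reset: what is moved stays moved. The work goes in short steps, Python scripts to look and compute and a tool call to move; the robot and the scene stay as the last step left them, time stands still between calls to the robot, and variables do not carry over. Pictures are saved under pics/ and viewed, at most 14 in all, crops included, and the job is handed in when it is done.

Besides the shell and the picture viewer there is one more tool, called after ">>>" by a JSON object that holds its "fn" and its "kwargs". drive_tool: Moves the arm, as the interface text tells. Its arguments: {"type":"object","properties":{"steps":{"type":"array"}},"required":["steps"]}

```bash
mkdir -p pics; cat > h.py <<'E'
import numpy as np, cv2
from cell import env, camera, calibration, job, nets
def snap(n,f):
    c=calibration(n); im=camera(n); cv2.imwrite(f'pics/{f}.png',im[:,:,::-1]); return im,c
def ray(c,u,v):
    f=210/np.tan(np.radians(c['fovy'])/2); R=np.array(c['attitude'])
    d=R@np.array([(u-c['cx'])/f,-(v-c['cy'])/f,-1]); return np.array(c['position']),d
def atz(c,u,v,z):
    p,d=ray(c,u,v); return p+d*(z-p[2])/d[2]
def proj(c,P):
    f=210/np.tan(np.radians(c['fovy'])/2); q=np.array(c['attitude']).T@(np.array(P)-c['position'])
    return c['cx']-f*q[0]/q[2], c['cy']+f*q[1]/q[2]
E
python3 - <<'E'
from h import *
for n in ('top','side','wrist'):
    im,c=snap(n,n+'0'); print(n,c)
    for q in ('jar1','jar2','jar3','rack','keeper','nut','keeper_post','battery','wrench','clip'):
        print(q,[(np.round(d['bbox']).tolist(),round(d['score'],2)) for d in nets.look_for(n,q)][:4]) if n!='wrist' else 0
s=env.observe(); print(s)
E
```

```text
top {'fovy': 44.05371814619329, 'cx': 270.4512734101715, 'cy': 206.54864254591476, 'position': array([ 0.29574882, -0.13182845,  1.46998026]), 'attitude': array([[-1.62113234e-02,  9.86494702e-01, -1.62988946e-01],
       [-9.99865249e-01, -1.64156728e-02,  9.30408368e-05],
       [-2.58378891e-03,  1.62968491e-01,  9.86627891e-01]])}
jar1 [([283.0, 179.0, 23.0, 26.0], 0.9), ([289.0, 216.0, 24.0, 23.0], 0.85), ([336.0, 213.0, 30.0, 26.0], 0.85), ([408.0, 199.0, 33.0, 27.0], 0.77)]
jar2 [([283.0, 179.0, 23.0, 26.0], 0.9), ([289.0, 216.0, 24.0, 23.0], 0.85), ([336.0, 213.0, 30.0, 26.0], 0.85), ([408.0, 199.0, 33.0, 27.0], 0.77)]
jar3 [([283.0, 179.0, 23.0, 26.0], 0.9), ([289.0, 216.0, 24.0, 23.0], 0.85), ([336.0, 213.0, 30.0, 26.0], 0.85), ([408.0, 199.0, 33.0, 27.0], 0.77)]
rack [([109.0, 150.0, 118.0, 86.0], 0.86)]
keeper [([205.0, 165.0, 12.0, 58.0], 0.73), ([112.0, 148.0, 111.0, 91.0], 0.49)]
nut [([290.0, 216.0, 25.0, 26.0], 0.58), ([204.0, 168.0, 13.0, 57.0], 0.22)]
keeper_post [([320.0, 131.0, 46.0, 42.0], 0.39)]
battery [([319.0, 131.0, 46.0, 40.0], 0.97)]
wrench [([241.0, 144.
[... 1579 characters left out ...]
.83534047e+01, -4.73173654e+00]), 'qd': array([ 0.06071774, -0.00828352,  0.0369161 , -0.00635398,  0.01161777,
        0.02805328]), 'tau': array([ 2.20616101e-03, -4.23590541e+01, -3.65756536e+01,  1.13052038e-04,
        4.86581102e-04, -3.07571973e-06]), 'tool_pos': array([ 0.23851672, -0.60463739,  0.25633799]), 'tcp_rot': array([[ 9.30229844e-01,  3.66977434e-01,  8.97491637e-06],
       [ 3.66977434e-01, -9.30229844e-01,  1.08763537e-05],
       [ 1.23401114e-05, -6.82391703e-06, -1.00000000e+00]]), 'contact_force': array([-0.90216361, -0.24923887,  0.02983685]), 'wrist_torque': array([-0.0039464 , -0.01851951,  0.0185049 ]), 'gripper_force': 0.0, 'gripper_width': 0.08544631405543943}
```

```bash
python3 - <<'E'
import cv2
a=cv2.imread('pics/top0.png')[120:260,100:460]; cv2.imwrite('pics/top0c.png',cv2.resize(a,(800,311),interpolation=cv2.INTER_CUBIC))
a=cv2.imread('pics/side0.png')[130:345,150:400]; cv2.imwrite('pics/side0c.png',cv2.resize(a,(690,593),interpolation=cv2.INTER_CUBIC))
E
```

```text
(no output)
```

View pics/top0c.png

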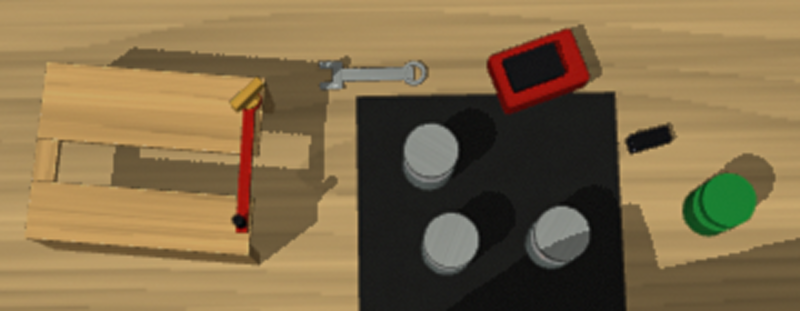

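View pics/side0c.png

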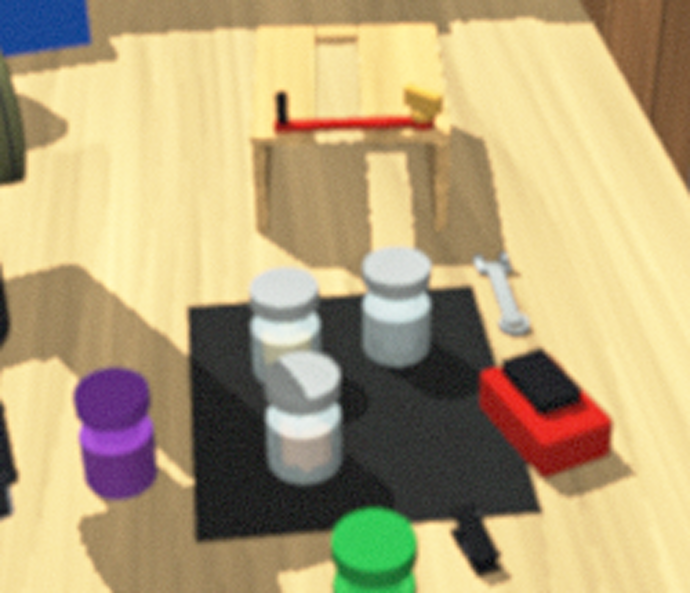

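```bash
cat >> h.py <<'E'
from scipy.optimize import least_squares
def fitrack(obs,x0):
    # obs: list of (cal,u,v,rackpoint); pose x,y,yaw
    def r(p):
        c,s=np.cos(p[2]),np.sin(p[2]); o=[]
        for k,u,v,P in obs:
            q=proj(k,[p[0]+c*P[0]-s*P[1],p[1]+s*P[0]+c*P[1],P[2]]); o+=[q[0]-u,q[1]-v]
        return o
    s=least_squares(r,x0,loss='soft_l1'); return s.x,np.round(r(s.x),1)
def rk(p,P):
    c,s=np.cos(p[2]),np.sin(p[2]); return np.array([p[0]+c*P[0]-s*P[1],p[1]+s*P[0]+c*P[1],P[2] if len(P)>2 else 0])
E
python3 - <<'E'
from h import *
t=calibration('top'); s=calibration('side')
C=lambda x,y:(100+x/2.2222,120+y/2.2214)
S=lambda x,y:(150+x/2.76,130+y/2.758)
o=[(t,*C(47,62),(.12,-.12,.125)),(t,*C(27,238),(.12,.095,.125)),(t,*C(265,80),(-.145,-.12,.125)),(t,*C(250,250),(-.145,.095,.125)),
(t,*C(248,94),(-.13,-.09,.169)),(t,*C(239,220),(-.13,.06,.172)),(s,*S(282,95),(-.13,.06,.172)),(s,*S(424,92),(-.13,-.09,.169)),(s,*S(253,137),(-.145,.095,.125)),(s,*S(448,137),(-.145,-.12,.125))]
p,r=fitrack(o,[.4,.2,1.57]); print(p,r)
for n,q in(('nut',(-.13,-.09)),('post',(-.13,.06)),('mouth',(-.145,0)),('end',(.071,0))): print(n,rk(p,q))
for n,a,b in(('A grey?',(432,148),(396,272)),('B',(451,235),(285,290)),('C',(563,230),(303,375)),('green',(728,200),(374,540)),):
    print(n,atz(t,*C(*a),.099)[:2],atz(s,*S(*b),.099)[:2])
print('purple',atz(s,*S(113,395),.099)); print('battery',atz(t,*C(537,70),.062),'wrench',atz(t,*C(425,72),0),atz(t,*C(325,75),0),'clip',atz(t,*C(651,138),.02))
E
```

```text
[0.55405009 0.15505444 1.48583383] [ 0.3 -0.  -0.2  0.3  0.8 -1.6  0.6  1.8 -0.  -1.5 -1.3 -0.9 -0.8 -0.9
 -0.7 -0.1 -1.7  0.8  1.  -1. ]
nut [0.63269361 0.01788594 0.        ]
post [0.48323468 0.03061499 0.        ]
mouth [0.54174534 0.01057748 0.        ]
end [0.56007517 0.22579834 0.        ]
A grey? [ 0.57554964 -0.19734893] [ 0.57403961 -0.20699409]
B [ 0.46892099 -0.21756711] [ 0.46682299 -0.22276791]
C [ 0.47273566 -0.3518293 ] [ 0.47270719 -0.35027949]
green [ 0.5058098  -0.55165082] [ 0.50902052 -0.55333053]
purple [ 0.3089022  -0.35704855  0.099     ]
battery [ 0.68104928 -0.33363264  0.062     ] wrench [ 0.69779501 -0.19530172  0.        ] [ 0.69595224 -0.06385167  0.        ] clip [ 0.6000594  -0.48240001  0.02      ]
```

>>> {"fn": "drive_tool", "kwargs": {"steps": [0.046,-0.034,-0.01,0,0,0.16,0.085,0.093,-0.068,-0.02,0,0,0.32,0.085,0.14,-0.102,-0.03,0,0,0.48,0.085,0.187,-0.137,-0.03,0,0,0.64,0.085,0.234,-0.171,-0.03,0,0,0.8,0.085,0.281,-0.205,-0.03,0,0,0.96,0.085,0.328,-0.24,-0.03,0,0,1.12,0.085,0.375,-0.274,-0.03,0,0,1.29,0.085]}}

```text
clock: 2.15
tool_pos: [0.487, -0.2114, 0.2867]
tcp_rot: [[0.609, -0.793, 0.001], [-0.793, -0.609, -0.0], [0.001, -0.0, -1.0]]
contact_force: [0.4, 0.6, 0.2]
gripper_width: 0.085
gripper_force: 0.0
```

```bash
cat >> h.py <<'E'
def ang(R): return np.degrees(np.arctan2(R[1,1],R[0,1]))
def tl(tgt,yaw=None):
    """shift in tool axes and wz from the present measured pose to world tgt, tool y at yaw deg"""
    s=env.observe(); R=np.array(s['tcp_rot']); d=R.T@(np.array(tgt)-s['tool_pos'])
    w=0 if yaw is None else -((yaw-ang(R)+180)%360-180)
    print('to',np.round(tgt,4),'shift',np.round(d,4),'wz',round(np.radians(w),4)); return d
def st():
    s=env.observe(); print('t',round(s['clock'],2),'tcp',np.round(s['tool_pos'],4),'yaw',round(ang(s['tcp_rot']),2),'F',np.round(s['contact_force'],1),'w',round(s['gripper_width'],4),'gf',round(s['gripper_force'],1),'j',np.round(s['joint_pos'],1)); return s
E
python3 - <<'E'
from h import *
st(); tl((.6327,.0179,.29),-142.4); print(env.nose_length)
E
```

```text
t 2.15 tcp [ 0.487  -0.2114  0.2867] yaw -142.5 F [0.4 0.6 0.2] w 0.085 gf 0.0 j [-29.3  -9.2 107.7  -0.   81.4 113.2]
to [0.6327 0.0179 0.29  ] shift [-0.0932 -0.2552 -0.0033] wz -0.0017
0.025
```

>>> {"fn": "drive_tool", "kwargs": {"steps": [-0.019,-0.051,0,0,0,0,0.085,-0.038,-0.102,0,0,0,0,0.085,-0.057,-0.153,0,0,0,0,0.085,-0.075,-0.204,0,0,0,0,0.085,-0.093,-0.255,0,0,0,0,0.085,-0.093,-0.255,0,0,0,0,0.085]}}

```text
clock: 2.9
tool_pos: [0.6317, 0.0196, 0.2859]
tcp_rot: [[0.617, -0.787, -0.0], [-0.787, -0.617, 0.0], [-0.001, 0.0, -1.0]]
contact_force: [-0.1, -0.2, 0.1]
gripper_width: 0.0849
gripper_force: 0.0
```

```bash
python3 - <<'E'
from h import *
st(); im,c=snap('wrist','w1')
p=[.55405,.15505,1.48583]
for n,P in(('nut',(-.13,-.09,.169)),('post',(-.13,.06,.172)),('cornerA',(-.145,-.12,.125)),('cornerB',(-.145,.095,.125)),('m1',(-.145,-.0255,.125)),('m2',(-.145,.0255,.125))): print(n,np.round(proj(c,rk(p,P)),1))
for q in('nut','keeper_post'): print(q,nets.look_for('wrist',q))
E
```

```text
t 2.9 tcp [0.6317 0.0196 0.2859] yaw -141.93 F [-0.1 -0.2  0.1] w 0.0849 gf 0.0 j [ -3.1   3.9  95.1   0.   81.  138.8]
nut [281.7 213.2]
post [422.8 339.2]
cornerA [266.9 158.6]
cornerB [440.5 317.9]
m1 [349.4 234.3]
m2 [389.7 271.3]
nut [{'bbox': [260.6, 179.1, 32.7, 66.0], 'score': 0.96}]
keeper_post [{'bbox': [282.1, 186.2, 101.4, 116.5], 'score': 0.78}]
```

View pics/w1.png

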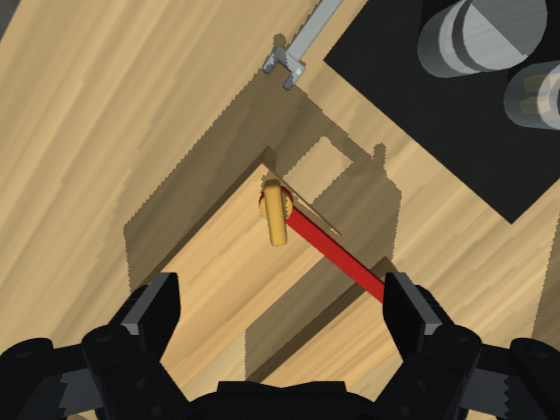

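```bash
python3 - <<'E'
import cv2
a=cv2.imread('pics/w1.png')[140:320,230:430]; cv2.imwrite('pics/w1c.png',cv2.resize(a,(660,594),interpolation=cv2.INTER_CUBIC))
E
```

```text
(no output)
```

View pics/w1c.png

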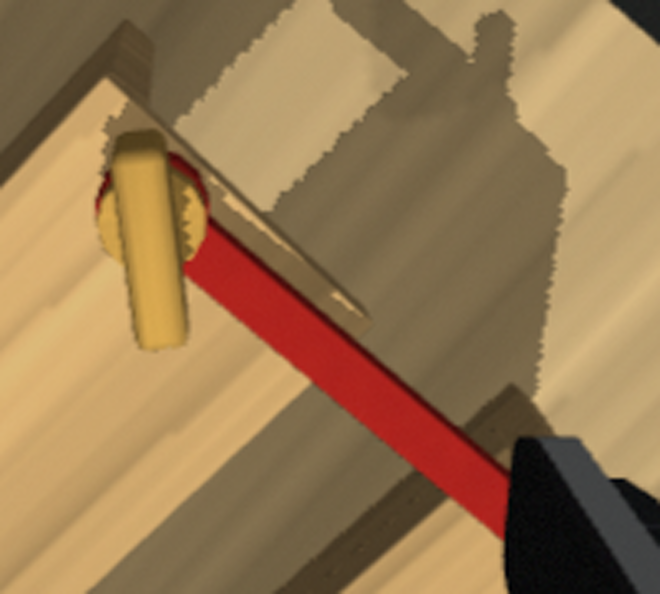

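```bash
cat > c1.py <<'E'
from h import *
def wcal(pos,yaw): pass
c=calibration('wrist')
a=atz(c,273,187.9,.169); b=atz(c,279.1,245.5,.169); print(a,b,(a+b)/2,np.linalg.norm(a-b),np.degrees(np.arctan2(*(a-b)[1::-1])))
o=[(c,273,187.9,(-.13,-.09,.169))]
m=(a+b)/2
t=calibration('top'); s=calibration('side')
u=proj(c,m)
obs=[(c,*u,(-.13,-.09,.169)),(c,263.3,163.6,(-.145,-.12,.125)),(c,342.1,236.4,(-.145,-.0255,.125))]
p,r=fitrack(obs,[.55405,.15505,1.48583]); print(p,r)
L=[atz(c,230+x/3.3,140+y/3.3,.125) for x,y in((315,385),(90,594),(500,470),(345,590))]; print(L)
d=L[1]-L[0]; print(np.degrees(np.arctan2(d[1],d[0])))
E
python3 c1.py
```

```text
[0.64718446 0.00376199 0.169     ] [0.61778542 0.03500213 0.169     ] [0.63248494 0.01938206 0.169     ] 0.042898135015448 -46.73904855684179
[0.55582187 0.15768201 1.47177451] [-0.1  0.  -1.1 -1.1  1.9  2. ]
[array([0.56843564, 0.03357099, 0.125     ]), array([0.57720685, 0.12082092, 0.125     ]), array([0.51306488, 0.02226297, 0.125     ]), array([0.52181616, 0.07630461, 0.125     ])]
84.25936050095517
```

>>> {"fn": "drive_tool", "kwargs": {"steps": [0,0,0.04,0,0,-0.04,0.06,0,0,0.08,0,0,-0.09,0.05,0,0,0.12,0,0,-0.09,0.04,0,0,0.12,0,0,-0.09,0.02,0,0,0.12,0,0,-0.09,0.005,0,0,0.12,0,0,-0.09,0.005,0,0,0.12,0,0,-0.09,0.005]}}

```text
clock: 3.92
tool_pos: [0.6367, 0.0195, 0.1706]
tcp_rot: [[0.679, -0.733, 0.02], [-0.734, -0.679, 0.009], [0.007, -0.02, -1.0]]
contact_force: [18.3, 15.8, -2.2]
gripper_width: 0.0107
gripper_force: 61.5
```

>>> {"fn": "drive_tool", "kwargs": {"steps": [0,-0.002,0,0,0,0,0.005,0,-0.005,0,0,0,0,0.005,0,-0.005,0,0,0,0,0.005]}}

```text
clock: 4.3
tool_pos: [0.6371, 0.0198, 0.1705]
tcp_rot: [[0.68, -0.733, 0.01], [-0.733, -0.68, 0.002], [0.005, -0.008, -1.0]]
contact_force: [5.8, 4.9, 6.3]
gripper_width: 0.0109
gripper_force: 62.6
```

>>> {"fn": "drive_tool", "kwargs": {"steps": [0,-0.001,0,0,0,-0.15,0.005,0,-0.001,0,0,0,-0.3,0.005,0,-0.001,0,0,0,-0.45,0.005,0,-0.001,0,0,0,-0.6,0.005,0,-0.001,0,0,0,-0.6,0.005]}}

```text
clock: 4.92
tool_pos: [0.6387, 0.0224, 0.1706]
tcp_rot: [[0.975, -0.22, 0.013], [-0.22, -0.975, 0.006], [0.011, -0.009, -1.0]]
contact_force: [9.3, 11.6, 4.2]
gripper_width: 0.0106
gripper_force: 62.6
```

>>> {"fn": "drive_tool", "kwargs": {"steps": [0.001,-0.003,0,0,0,-0.15,0.005,0.001,-0.003,0,0,0,-0.3,0.005,0.001,-0.003,0,0,0,-0.45,0.005,0.001,-0.003,0,0,0,-0.6,0.005,0.001,-0.003,0,0,0,-0.75,0.005,0.001,-0.003,0,0,0,-0.9,0.005,0.001,-0.003,0,0,0,-0.9,0.005]}}

```text
clock: 5.8
tool_pos: [0.638, 0.0268, 0.1705]
tcp_rot: [[0.779, 0.627, 0.006], [0.627, -0.779, 0.009], [0.011, -0.004, -1.0]]
contact_force: [-1.0, 17.0, 10.9]
gripper_width: 0.0106
gripper_force: 63.4
```

```bash
python3 - <<'E'
from h import *
s=st(); print(s['wrist_torque'])
E
```

```text
t 5.8 tcp [0.638  0.0268 0.1705] yaw -51.14 F [-1.  17.  10.9] w 0.0106 gf 63.4 j [ -2.6   9.3 100.7   0.6  69.8  48.3]
[2.56402958 0.20189808 0.00686144]
```

>>> {"fn": "drive_tool", "kwargs": {"steps": [0.002,-0.003,-0.001,0,0,0,0.005,0.002,-0.003,-0.001,0,0,-0.2,0.005,0.002,-0.003,-0.001,0,0,-0.4,0.005,0.002,-0.003,-0.001,0,0,-0.4,0.005]}}

```text
clock: 6.3
tool_pos: [0.6365, 0.0284, 0.1705]
tcp_rot: [[0.473, 0.881, 0.002], [0.881, -0.473, 0.006], [0.006, -0.001, -1.0]]
contact_force: [-3.9, 10.0, 10.2]
gripper_width: 0.0112
gripper_force: 63.6
```

```bash
python3 - <<'E'
from h import *
s=st(); print(s['wrist_torque'])
E
```

```text
t 6.3 tcp [0.6365 0.0284 0.1705] yaw -28.2 F [-3.9 10.  10.2] w 0.0112 gf 63.6 j [ -2.4   9.2 100.7   0.4  70.   25.7]
[ 1.57904089  0.66144346 -0.11713518]
```

>>> {"fn": "drive_tool", "kwargs": {"steps": [0.002,-0.002,-0.001,0,0,0,0.005,0.002,-0.002,-0.001,0,0,-0.2,0.005,0.002,-0.002,-0.001,0,0,-0.4,0.005,0.002,-0.002,-0.001,0,0,-0.48,0.005,0.002,-0.002,-0.001,0,0,-0.48,0.005]}}

```text
clock: 6.92
tool_pos: [0.6344, 0.0293, 0.1705]
tcp_rot: [[0.018, 1.0, -0.002], [1.0, -0.018, 0.003], [0.003, -0.002, -1.0]]
contact_force: [-7.7, 2.4, 10.4]
gripper_width: 0.0108
gripper_force: 74.9
```

```bash
python3 - <<'E'
from h import *
s=st(); print(s['wrist_torque'])
E
```

```text
t 6.92 tcp [0.6344 0.0293 0.1705] yaw -1.01 F [-7.7  2.4 10.4] w 0.0108 gf 74.9 j [ -2.3   9.1 100.9   0.2  70.2  -1.3]
[ 0.63300654  1.22331455 -1.42104969]
```

>>> {"fn": "drive_tool", "kwargs": {"steps": [0,0,0,0,0,0.04,0.06,0,0,0,0,0,0.05,0.085,0,0,0,0,0,0.05,0.085,0,0,-0.05,0,0,0.05,0.085,0,0,-0.1,0,0,0.05,0.085,-0.05,0,-0.14,0,0,0.05,0.085,-0.1,-0.05,-0.14,0,0,0.05,0.085,-0.1,-0.05,-0.14,0,0,0.05,0.085]}}

```text
clock: 7.92
tool_pos: [0.5827, -0.072, 0.3086]
tcp_rot: [[0.065, 0.998, 0.0], [0.998, -0.065, -0.001], [-0.001, 0.0, -1.0]]
contact_force: [0.0, -0.1, -0.4]
gripper_width: 0.0848
gripper_force: 0.0
```

```bash
python3 - <<'E'
from h import *
st(); im,c=snap('wrist','w2'); print(c)
E
```

```text
t 7.92 tcp [ 0.5827 -0.072   0.3086] yaw -3.71 F [ 0.  -0.1 -0.4] w 0.0848 gf 0.0 j [-12.3  -2.4  99.3  -0.   83.1  -8.6]
{'fovy': 61.82632280230359, 'cx': 281.12647460827566, 'cy': 210.3043724365271, 'position': array([0.58830001, 0.00257374, 0.42581881]), 'attitude': array([[ 9.97850847e-01,  6.26789752e-02,  1.91058630e-02],
       [-6.55254550e-02,  9.53054715e-01,  2.95623283e-01],
       [ 3.20431597e-04, -2.96239863e-01,  9.55113522e-01]])}
```

View pics/w2.png

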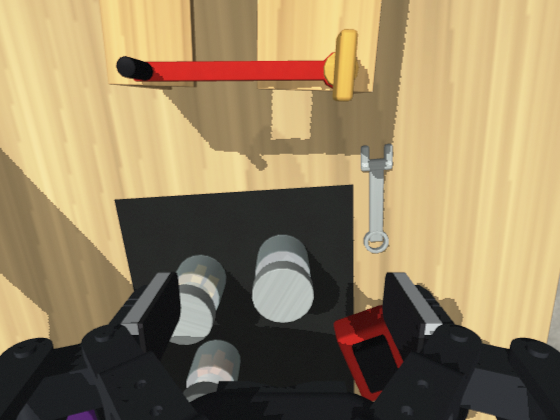

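```bash
python3 - <<'E'
import cv2
a=cv2.imread('pics/w2.png')[0:130,95:395]; cv2.imwrite('pics/w2c.png',cv2.resize(a,(780,338),interpolation=cv2.INTER_CUBIC))
E
```

```text
(no output)
```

View pics/w2c.png

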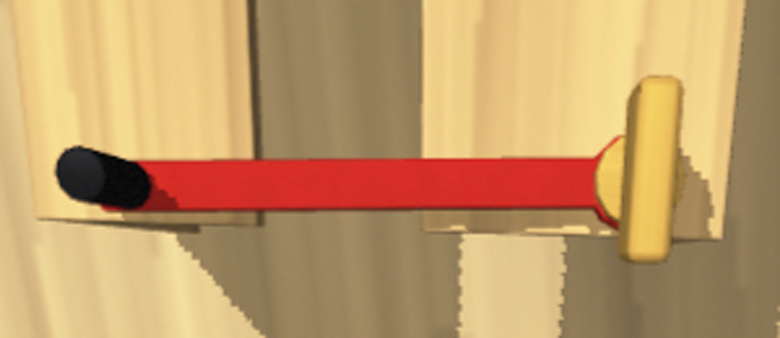

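```bash
cat > c2.py <<'E'
from h import *
c=dict(fovy=61.82632280230359,cx=281.12647460827566,cy=210.3043724365271,position=np.array([0.58830001,0.00257374,0.42581881]),attitude=np.array([[9.97850847e-01,6.26789752e-02,1.91058630e-02],[-6.55254550e-02,9.53054715e-01,2.95623283e-01],[3.20431597e-04,-2.96239863e-01,9.55113522e-01]]))
obs=[(c,109.6,83.5,(-.145,.095,.125)),(c,191.2,85.4,(-.145,.0255,.125)),(c,257.7,88.5,(-.145,-.0255,.125)),(c,371.9,91.5,(-.145,-.12,.125)),(c,126.9,67.3,(-.13,.06,.172)),(c,347.3,63.5,(-.13,-.09,.169))]
p,r=fitrack(obs,[.554,.155,1.486]); print(p,r)
a=atz(c,189.6,0,.125);b=atz(c,191.2,85.4,.125);d=a-b;print(a,b,np.degrees(np.arctan2(d[1],d[0])))
a=atz(c,257.7,0,.125);b=atz(c,257.7,88.5,.125);d=a-b;print(a,b,np.degrees(np.arctan2(d[1],d[0])))
for n,q in(('nut',(-.13,-.09)),('post',(-.13,.06)),('mouth',(-.145,0)),('end',(.071,0))): print(n,rk(p,q))
E
python3 c2.py
```

```text
[0.55712331 0.160903   1.48210256] [-1.6  1.   2.9  1.2 -0.6 -0.4  1.6 -0.6 -2.3 -8.7  0.7  1.2]
[0.52405459 0.08037625 0.125     ] [0.51664764 0.01976422 0.125     ] 83.03285007675078
[0.57550685 0.0770016  0.125     ] [0.57010578 0.01387983 0.125     ] 85.1093499116582
nut [0.63525447 0.02344202 0.        ]
post [0.48584408 0.03672865 0.        ]
mouth [0.54427957 0.01647296 0.        ]
end [0.56341232 0.23162392 0.        ]
```

```bash
cat >> c2.py <<'E'
print('post meas',atz(c,126.9,67.3,.172))
tl((.4855,.032,.26),-5); tl((.4855,.032,.167),-5)
E
python3 c2.py|tail -3
```

```text
post meas [0.48631312 0.03130777 0.172     ]
to [0.4855 0.032  0.26  ] shift [ 0.0972 -0.1038  0.0483] wz 0.023
to [0.4855 0.032  0.167 ] shift [ 0.0972 -0.1038  0.1413] wz 0.023
```

>>> {"fn": "drive_tool", "kwargs": {"steps": [0.04,-0.042,0.01,0,0,0.02,0.085,0.08,-0.085,0.03,0,0,0.02,0.07,0.097,-0.103,0.06,0,0,0.02,0.06,0.097,-0.103,0.11,0,0,0.02,0.05,0.097,-0.103,0.141,0,0,0.02,0.04,0.097,-0.103,0.141,0,0,0.02,0.005,0.097,-0.103,0.141,0,0,0.02,0.005,0.097,-0.103,0.141,0,0,0.02,0.005]}}

```text
clock: 8.98
tool_pos: [0.4844, 0.0343, 0.166]
tcp_rot: [[0.081, 0.997, -0.01], [0.997, -0.081, 0.001], [0.001, -0.01, -1.0]]
contact_force: [-10.7, 2.0, -4.3]
gripper_width: 0.0117
gripper_force: 58.4
```

```bash
python3 - <<'E'
from h import *
s=st(); P=np.array(s['tool_pos']); S=np.array([.6353,.0234,P[2]])
d=P-S; r=np.hypot(*d[:2]); a=np.arctan2(d[1],d[0]); print(r,np.degrees(a))
R=np.array(s['tcp_rot'])
for k in range(1,16):
    q=S+[.15*np.cos(a+.11*k),.15*np.sin(a+.11*k),0]; print(k,np.round(R.T@(q-P),3))
E
```

```text
t 8.97 tcp [0.4844 0.0343 0.166 ] yaw -4.65 F [-10.7   2.   -4.3] w 0.0117 gf 58.4 j [-2.300e+00 -9.500e+00  1.199e+02  1.000e-01  7.020e+01  2.300e+00]
0.15125456247037922 175.8657016261352
1 [-0.016  0.002 -0.   ]
2 [-0.033  0.005 -0.   ]
3 [-0.049  0.01  -0.   ]
4 [-0.064  0.016 -0.   ]
5 [-0.078  0.024 -0.   ]
6 [-0.092  0.034 -0.   ]
7 [-0.104  0.045 -0.   ]
8 [-0.115  0.057 -0.001]
9 [-0.125  0.07  -0.001]
10 [-0.133  0.084 -0.001]
11 [-0.139  0.1   -0.001]
12 [-0.144  0.115 -0.001]
13 [-0.147  0.132 -0.001]
14 [-0.149  0.148 -0.002]
15 [-0.148  0.164 -0.002]
```

>>> {"fn": "drive_tool", "kwargs": {"steps": [-0.016,0,0,0,0,0,0.005,-0.033,0.003,0,0,0,0,0.005,-0.049,0.008,0,0,0,0,0.005,-0.064,0.014,0,0,0,0,0.005,-0.078,0.022,0,0,0,0,0.005,-0.092,0.032,0,0,0,0,0.005,-0.104,0.043,0,0,0,0,0.005,-0.115,0.055,0,0,0,0,0.005]}}

```text
clock: 9.98
tool_pos: [0.5296, -0.088, 0.1659]
tcp_rot: [[0.08, 0.997, -0.011], [0.997, -0.08, -0.005], [-0.005, -0.011, -1.0]]
contact_force: [-11.5, -6.9, -5.3]
gripper_width: 0.0121
gripper_force: 59.6
```

```bash
python3 - <<'E'
from h import *
st()
E
```

```text
t 9.97 tcp [ 0.5296 -0.088   0.1659] yaw -4.59 F [-11.5  -6.9  -5.3] w 0.0121 gf 59.6 j [-15.   -2.6 113.6  -0.5  69.6 -10.2]
```

>>> {"fn": "drive_tool", "kwargs": {"steps": [-0.012,0.012,0,0,0,0,0.005,-0.02,0.026,0,0,0,0,0.005,-0.027,0.042,0,0,0,0,0.005,-0.032,0.057,0,0,0,0,0.005,-0.035,0.073,0,0,0,0,0.005,-0.037,0.088,0,0,0,0,0.005,-0.037,0.102,0,0,0,0,0.005,-0.037,0.102,0,0,0,0,0.005]}}

```text
clock: 10.98
tool_pos: [0.6316, -0.1334, 0.1663]
tcp_rot: [[0.08, 0.997, -0.003], [0.997, -0.08, -0.005], [-0.005, -0.002, -1.0]]
contact_force: [-1.3, -7.3, -8.7]
gripper_width: 0.012
gripper_force: 58.6
```

```bash
python3 - <<'E'
from h import *
st()
E
```

```text
t 10.97 tcp [ 0.6316 -0.1334  0.1663] yaw -4.61 F [-1.3 -7.3 -8.7] w 0.012 gf 58.6 j [-16.6  10.5  99.6  -0.3  69.9 -11.8]
```

>>> {"fn": "drive_tool", "kwargs": {"steps": [0,0,0,0,0,0,0.04,0,0,-0.03,0,0,0,0.085,0,0,-0.08,0,0,0,0.085,-0.05,-0.02,-0.12,0,0,0,0.085,-0.1,-0.06,-0.12,0,0,0,0.085,-0.12,-0.06,-0.12,0,0,0,0.085,-0.12,-0.06,-0.12,0,0,0,0.085]}}

```text
clock: 11.85
tool_pos: [0.5623, -0.247, 0.29]
tcp_rot: [[0.084, 0.996, 0.004], [0.996, -0.084, -0.001], [-0.001, 0.004, -1.0]]
contact_force: [0.3, 0.7, -0.4]
gripper_width: 0.0852
gripper_force: 0.0
```

```bash
cat >> c2.py <<'E'
print('A',atz(c,283,291,.099))
s=st(); im,c=snap('wrist','w3'); print(c)
for d in nets.look_for('wrist','jar1'):
    x,y,w,h=d['bbox']; print(np.round(d['bbox']),d['score'])
im,ct=snap('top','t3')
for d in nets.look_for('top','jar1'):
    x,y,w,h=d['bbox']; print(np.round(d['bbox']),d['score'])
E
python3 c2.py|tail -19
```

```text
post [0.48584408 0.03672865 0.        ]
mouth [0.54427957 0.01647296 0.        ]
end [0.56341232 0.23162392 0.        ]
post meas [0.48631312 0.03130777 0.172     ]
to [0.4855 0.032  0.26  ] shift [ 0.2716 -0.1001  0.0293] wz 0.0031
to [0.4855 0.032  0.167 ] shift [ 0.2717 -0.1005  0.1223] wz 0.0031
A [ 0.57790994 -0.18729046  0.099     ]
t 11.85 tcp [ 0.5623 -0.247   0.29  ] yaw -4.82 F [ 0.3  0.7 -0.4] w 0.0852 gf 0.0 j [-28.7   1.4  97.3   0.   81.  -23.9]
{'fovy': 61.82632280230359, 'cx': 281.12647460827566, 'cy': 210.3043724365271, 'position': array([ 0.56896713, -0.17240734,  0.40710278]), 'attitude': array([[ 0.99638775,  0.08220019,  0.02132077],
       [-0.08482406,  0.95143556,  0.29593115],
       [ 0.00404026, -0.29667069,  0.9549713 ]])}
[  4. 242. 108.  95.] 0.97
[173. 231.  68.  95.] 0.72
[133. 121.  91.  76.] 0.71
[239. 360.  43.  29.] 0.71
[254.  90.  75.  73.] 0.67
[336. 213.  26.  27.] 0.68
[409. 200.  34.  28.] 0.58
[340. 274.  29.  27.] 0.56
```

View pics/w3.png

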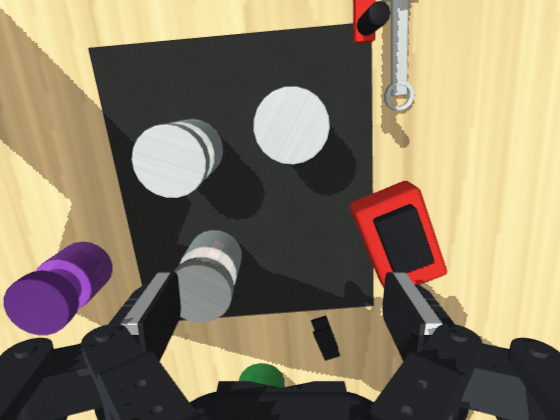

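```bash
cat > c3.py <<'E'
from h import *
c=calibration('wrist')
for n,u,v in(('A',291.5,125),('B',169.5,161),('C',204,291)): print(n,atz(c,u,v,.099))
print('post',atz(c,379,13,.172),atz(c,374,18,.165))
A=atz(c,291.5,125,.099)
tl((A[0],A[1],.2),-4.8); tl((A[0],A[1],.11),-4.8)
E
python3 c3.py
```

```text
A [ 0.577022   -0.18963887  0.099     ]
B [ 0.46835008 -0.21158285  0.099     ]
C [ 0.47975059 -0.34120142  0.099     ]
post [ 0.6315961 -0.1247125  0.172    ] [ 0.63040997 -0.12584322  0.165     ]
to [ 0.577  -0.1896  0.2   ] shift [0.0559 0.0097 0.0879] wz 0.0035
to [ 0.577  -0.1896  0.11  ] shift [0.0559 0.0096 0.1779] wz 0.0035
```

```bash
python3 - <<'E'
from h import *
c=calibration('wrist'); s=env.observe(); R=np.array(s['tcp_rot']); T=np.array(s['tool_pos'])
for x in(-.011,.011):
  for y in(-.0427,.0427,-.057,.057):
    for z in(.012,.025): print(x,y,z,np.round(proj(c,T+R@np.array([x,y,z])),1))
im=cv2.imread('pics/w3.png'); cv2.imwrite('pics/w3f.png',cv2.resize(im[250:420,90:480],(780,340),interpolation=cv2.INTER_CUBIC))
E
```

```text
-0.011 -0.0427 0.012 [178.8 313.3]
-0.011 -0.0427 0.025 [186.7 297. ]
-0.011 0.0427 0.012 [380.1 313.2]
-0.011 0.0427 0.025 [372.4 296.9]
-0.011 -0.057 0.012 [145.1 313.4]
-0.011 -0.057 0.025 [155.6 297.1]
-0.011 0.057 0.012 [413.8 313.2]
-0.011 0.057 0.025 [403.5 296.9]
0.011 -0.0427 0.012 [174.1 266.3]
0.011 -0.0427 0.025 [182.7 253.1]
0.011 0.0427 0.012 [384.5 266.1]
0.011 0.0427 0.025 [376.2 252.9]
0.011 -0.057 0.012 [138.8 266.3]
0.011 -0.057 0.025 [150.3 253.1]
0.011 0.057 0.012 [419.8 266.1]
0.011 0.057 0.025 [408.6 252.9]
```

View pics/w3f.png

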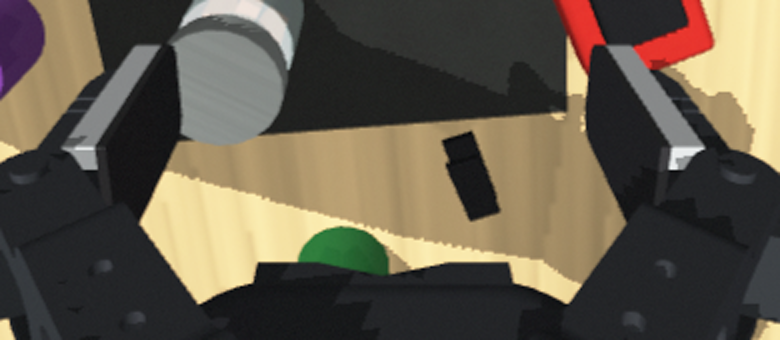

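>>> {"fn": "drive_tool", "kwargs": {"steps": [0.04,0.01,0.03,0,0,0,0.085,0.053,0.01,0.08,0,0,0,0.085,0.053,0.01,0.13,0,0,0,0.085,0.053,0.01,0.17,0,0,0,0.085,0.053,0.01,0.189,0,0,0,0.085,0.053,0.01,0.189,0,0,0,0.055,0.053,0.01,0.189,0,0,0,0.055,0.053,0.01,0.189,0,0,0,0.055]}}

```text
clock: 13.05
tool_pos: [0.5771, -0.1938, 0.0998]
tcp_rot: [[0.082, 0.997, 0.002], [0.997, -0.082, -0.001], [-0.001, 0.002, -1.0]]
contact_force: [1.0, 0.5, -3.0]
gripper_width: 0.0643
gripper_force: 66.5
```

```bash
python3 - <<'E'
from h import *
st(); im,c=snap('wrist','w4'); print(c)
E
```

```text
t 13.05 tcp [ 0.5771 -0.1938  0.0998] yaw -4.68 F [ 1.   0.5 -3. ] w 0.0643 gf 66.5 j [-23.6  10.2 107.    0.   62.6 -18.9]
{'fovy': 61.82632280230359, 'cx': 281.12647460827566, 'cy': 210.3043724365271, 'position': array([ 0.58373101, -0.11928129,  0.21692389]), 'attitude': array([[ 0.99660199,  0.07936629,  0.02203324],
       [-0.08233037,  0.95177206,  0.29555315],
       [ 0.00248633, -0.29636286,  0.95507218]])}
```

View pics/w4.png

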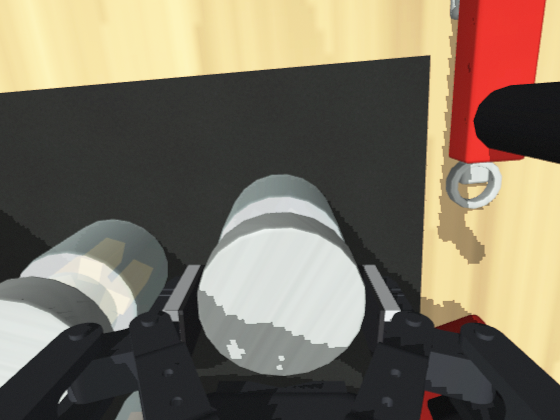

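>>> {"fn": "drive_tool", "kwargs": {"steps": [0,0,-0.03,0,0,0,0.055,0,0,-0.053,0,0,0,0.055,0.02,-0.013,-0.053,0,0,0,0.055,0.042,-0.026,-0.053,0,0,0,0.055,0.066,-0.04,-0.053,0,0,0,0.055,0.09,-0.054,-0.053,0,0,0,0.055,0.13,-0.054,-0.053,0,0,0,0.055,0.13,-0.054,-0.053,0,0,0,0.055]}}

```text
clock: 14.1
tool_pos: [0.533, -0.0577, 0.1518]
tcp_rot: [[0.079, 0.997, 0.001], [0.997, -0.079, 0.0], [0.0, 0.001, -1.0]]
contact_force: [-0.4, 0.5, -4.6]
gripper_width: 0.0639
gripper_force: 67.7
```

```bash
python3 - <<'E'
from h import *
s=st(); im,c=snap('wrist','w5')
print(c['position'].tolist(),c['attitude'].tolist())
for y in (-.0255,0,.0255): print(np.round(proj(c,rk((.554,.1575,1.4816),(-.145,y,.125))),1))
a=cv2.cvtColor(im,cv2.COLOR_RGB2BGR)[0:330,120:470]; cv2.imwrite('pics/w5c.png',cv2.resize(a,(636,600),interpolation=cv2.INTER_CUBIC))
E
```

```text
t 14.1 tcp [ 0.533  -0.0577  0.1518] yaw -4.51 F [-0.4  0.5 -4.6] w 0.0639 gf 67.7 j [-11.9  -2.2 114.6   0.   67.5  -7.4]
[0.5395621307976327, 0.016698574230986803, 0.269013900030004] [[0.9968407623495117, 0.07615714642575247, 0.022551797416836748], [-0.07942035166201514, 0.9523504460787369, 0.29448435543422663], [0.0009498738470959468, -0.2953450810525149, 0.9553901720437349]]
[349.8 111.8]
[285.3 111.1]
[220.8 110.5]
```

View pics/w5c.png

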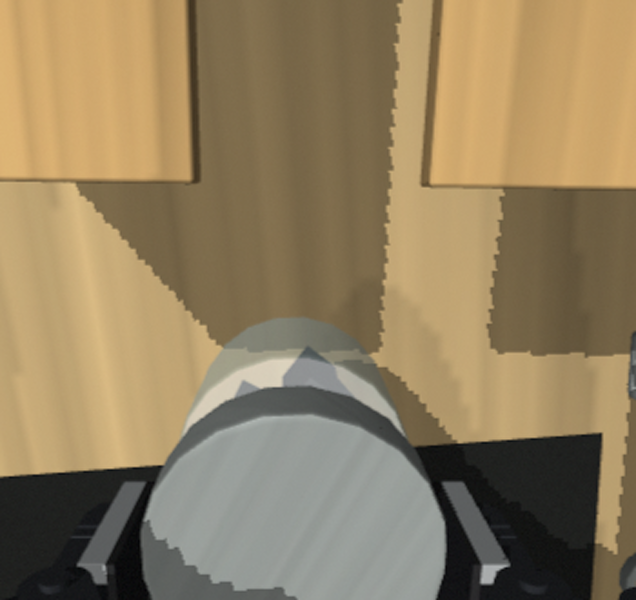

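```bash
python3 - <<'E'
from h import *
c=calibration('wrist'); s=env.observe(); R=np.array(s['tcp_rot']); T=np.array(s['tool_pos'])
L=atz(c,281.7,294,.151); print('lid',L,R.T@(L-T))
L=atz(c,281.7,294,.149); print('lid',L,R.T@(L-T), np.linalg.norm(atz(c,198.7,294,.149)-atz(c,364.8,294,.149)))
a=atz(c,225.1,99,.125);b=atz(c,357.6,101.8,.125); m=(a+b)/2; print(a,b,m,R.T@(m-T),np.linalg.norm(a-b),np.degrees(np.arctan2(*(b-a)[1::-1])))
for e in((225.1,0),(437/1.818+120,0)): print(atz(c,*e,.125))
a2=atz(c,224.5,0,.125);b2=atz(c,360.4,0,.125)
for q in((a2-a),(b2-b)): print(np.degrees(np.arctan2(q[1],q[0])))
E
```

```text
lid [ 0.53450303 -0.05403698  0.151     ] [0.00488419 0.00095469 0.00082012]
lid [ 0.53441367 -0.05521854  0.149     ] [0.00370011 0.00095775 0.00282063] 0.06424868993184737
[0.51815421 0.01838136 0.125     ] [0.56982527 0.01316792 0.125     ] [0.54398974 0.01577464 0.125     ] [0.07524041 0.00483285 0.02679358] 0.051933407279753534 -5.761461127073574
[0.52251293 0.05233904 0.125     ]
[0.57139014 0.04841349 0.125     ]
83.04919445461272
87.44250949151994
```

>>> {"fn": "drive_tool", "kwargs": {"steps": [0.02,0.004,0,0,0,0,0.055,0.045,0.004,0,0,0,0,0.055,0.065,0.004,0,0,0,0,0.055,0.09,0.004,0,0,0,0,0.055,0.12,0.0043,0,0,0,0,0.055,0.15,0.0046,0,0,0,0,0.055,0.15,0.0046,0,0,0,0,0.055]}}

```text
clock: 15.02
tool_pos: [0.5502, 0.0908, 0.1515]
tcp_rot: [[0.079, 0.997, 0.0], [0.997, -0.079, -0.0], [-0.0, 0.0, -1.0]]
contact_force: [0.1, 0.0, -2.7]
gripper_width: 0.0638
gripper_force: 67.7
```

```bash
python3 - <<'E'
from h import *
s=st(); print(s['wrist_torque'])
E
```

```text
t 15.03 tcp [0.5502 0.0908 0.1515] yaw -4.55 F [ 0.1  0.  -2.7] w 0.0638 gf 67.7 j [  3.9   0.6 111.9  -0.   67.5   8.4]
[-0.01959366  0.00080628 -0.00498609]
```

>>> {"fn": "drive_tool", "kwargs": {"steps": [0.03,0.0003,0,0,0,0,0.055,0.06,0.0006,0,0,0,0,0.055,0.09,0.001,0,0,0,0,0.055,0.115,0.001,0,0,0,0,0.055,0.128,0.001,0,0,0,0,0.055,0.13,0.001,0,0,0,0,0.055,0.13,0.001,0,0,0,0,0.055]}}

```text
clock: 15.9
tool_pos: [0.5615, 0.2183, 0.1512]
tcp_rot: [[0.082, 0.997, -0.0], [0.997, -0.082, -0.001], [-0.001, -0.0, -1.0]]
contact_force: [-0.2, -0.0, -2.9]
gripper_width: 0.064
gripper_force: 67.7
```

```bash
python3 - <<'E'
from h import *
s=st(); print(s['wrist_torque'])
E
```

```text
t 15.9 tcp [0.5615 0.2183 0.1512] yaw -4.71 F [-0.2 -0.  -2.9] w 0.064 gf 67.7 j [ 16.1   6.2 106.1  -0.   67.8  20.9]
[-0.06105033 -0.01662789 -0.02108629]
```

>>> {"fn": "drive_tool", "kwargs": {"steps": [0.004,0,0,0,0,0,0.055,0.008,0.0005,0,0,0,0,0.055,0.011,0.0005,0,0,0,0,0.055,0.013,0.0005,0,0,0,0,0.055]}}

```text
clock: 16.4
tool_pos: [0.5631, 0.2322, 0.1513]
tcp_rot: [[0.081, 0.997, -0.0], [0.997, -0.081, -0.0], [-0.0, 0.0, -1.0]]
contact_force: [0.5, 0.1, -3.4]
gripper_width: 0.0641
gripper_force: 67.7
```

>>> {"fn": "drive_tool", "kwargs": {"steps": [0.003,0,0,0,0,0,0.055,0.006,0,0,0,0,0,0.055,0.008,0,0,0,0,0,0.055,0.008,0,0,0,0,0,0.055]}}

```text
clock: 16.9
tool_pos: [0.5633, 0.2337, 0.152]
tcp_rot: [[0.081, 0.997, -0.004], [0.997, -0.081, -0.015], [-0.015, -0.003, -1.0]]
contact_force: [-5.3, -23.4, 7.6]
gripper_width: 0.0641
gripper_force: 68.5
```

>>> {"fn": "drive_tool", "kwargs": {"steps": [-0.004,0,0,0,0,0,0.055,-0.01,0,0.003,0,0,0,0.055,-0.01,0,0.004,0,0,0,0.06,-0.01,0,0.004,0,0,0,0.075,-0.01,0,0.004,0,0,0,0.085,-0.01,0,0.004,0,0,0,0.085,-0.01,0,-0.04,0,0,0,0.085,-0.01,0,-0.09,0,0,0,0.085]}}

```text
clock: 17.9
tool_pos: [0.5623, 0.23, 0.2414]
tcp_rot: [[0.081, 0.997, -0.002], [0.997, -0.081, -0.001], [-0.001, -0.002, -1.0]]
contact_force: [0.9, 0.7, 0.7]
gripper_width: 0.0855
gripper_force: 0.0
```

```bash
python3 - <<'E'
from h import *
s=st(); im,c=snap('top','t6')
for d in nets.look_for('top','jar1'): print(np.round(d['bbox']),round(d['score'],2))
o=cv2.imread('pics/top0.png')
a=im[120:260,100:460,::-1]; cv2.imwrite('pics/t6c.png',np.vstack([cv2.resize(a,(800,311),interpolation=cv2.INTER_CUBIC)]))
tl((.466,-.2166,.2),-4.8)
E
```

```text
t 17.9 tcp [0.5623 0.23   0.2414] yaw -4.66 F [0.9 0.7 0.7] w 0.0855 gf 0.0 j [ 17.2   2.4 101.    0.   76.7  21.8]
[336. 211.  30.  26.] 0.75
[341. 275.  28.  26.] 0.7
[291. 217.  23.  25.] 0.63
[128. 179.  26.  28.] 0.6
[406. 200.  36.  29.] 0.56
to [ 0.466  -0.2166  0.2   ] shift [-0.4548 -0.0641  0.0466] wz 0.0024
```

View pics/t6c.png

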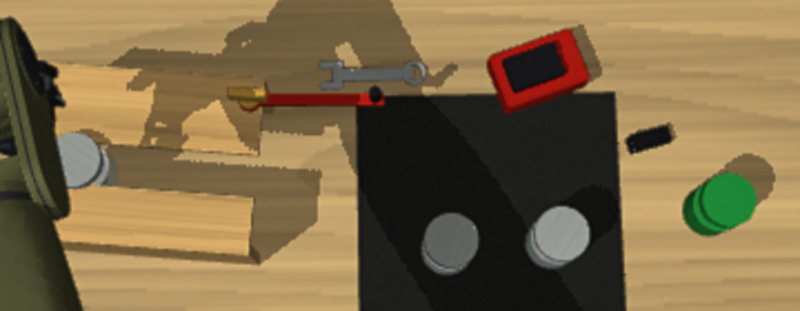

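>>> {"fn": "drive_tool", "kwargs": {"steps": [-0.056,-0.007,0,0,0,0,0.085,-0.112,-0.014,0,0,0,0,0.085,-0.168,-0.022,0,0,0,0,0.085,-0.224,-0.029,0,0,0,0,0.085,-0.28,-0.036,0,0,0,0,0.085,-0.336,-0.043,0,0,0,0,0.085,-0.393,-0.05,0,0,0,0,0.085,-0.45,-0.058,0.02,0,0,0,0.085]}}

```text
clock: 19.0
tool_pos: [0.4689, -0.216, 0.2231]
tcp_rot: [[0.081, 0.997, 0.004], [0.997, -0.081, -0.002], [-0.002, 0.005, -1.0]]
contact_force: [1.8, 0.3, -0.1]
gripper_width: 0.0852
gripper_force: 0.0
```

```bash
python3 - <<'E'
from h import *
s=st(); im,c=snap('wrist','w7')
for d in nets.look_for('wrist','jar1'):
    b=d['bbox']; print(np.round(b),round(d['score'],2))
tl((.468,-.214,.100),-4.8)
g=cv2.cvtColor(im,cv2.COLOR_RGB2GRAY)
R=np.array(s['tcp_rot']);T=np.array(s['tool_pos'])
print('expect lid px',proj(c,(.468,-.2126,.099)))
# lid circle rim: fit by Hough on rectified view at z=.099
xs=np.linspace(.36,.58,440); ys=np.linspace(-.30,-.14,320)
X,Y=np.meshgrid(xs,ys); U=np.zeros(X.shape,np.float32);V=U.copy()
for i in range(X.shape[0]):
    for j in range(X.shape[1]): U[i,j],V[i,j]=proj(c,(X[i,j],Y[i,j],.099))
r=cv2.remap(g,U,V,cv2.INTER_LINEAR); cv2.imwrite('pics/rect7.png',r)
h=cv2.HoughCircles(cv2.GaussianBlur(r,(5,5),1),cv2.HOUGH_GRADIENT,1,40,param1=80,param2=20,minRadius=60,maxRadius=72)
print([(round(xs[int(a)],4),round(ys[int(b)],4),q) for a,b,q in h[0][:4]] if h is not None else None)
E
```

```text
t 19.0 tcp [ 0.4689 -0.216   0.2231] yaw -4.66 F [ 1.8  0.3 -0.1] w 0.0852 gf 0.0 j [-30.7  -8.9 113.6   0.   75.  -26. ]
[258. 270.  77. 119.] 0.91
[ 96. 287.  42.  40.] 0.91
[546.   1.  14.  67.] 0.67
[235. 149.  89. 100.] 0.64
[543.   0.  16.  71.] 0.2
to [ 0.468 -0.214  0.1  ] shift [0.0035 0.0019 0.119 ] wz -0.0039
expect lid px (np.float64(277.5450508718544), np.float64(205.54565347484146))
[(np.float64(0.4662), np.float64(-0.2147), np.float32(64.3))]
```

>>> {"fn": "drive_tool", "kwargs": {"steps": [0.002,-0.002,0.05,0,0,0,0.085,0.002,-0.002,0.09,0,0,0,0.085,0.002,-0.002,0.123,0,0,0,0.085,0.002,-0.002,0.123,0,0,0,0.085,0.002,-0.002,0.123,0,0,0,0.055,0.002,-0.002,0.123,0,0,0,0.055,0.002,-0.002,0.123,0,0,0,0.055]}}

```text
clock: 19.98
tool_pos: [0.4681, -0.2123, 0.1007]
tcp_rot: [[0.081, 0.997, 0.004], [0.997, -0.081, -0.002], [-0.002, 0.004, -1.0]]
contact_force: [-1.1, 0.1, 6.1]
gripper_width: 0.064
gripper_force: 67.2
```

```bash
python3 - <<'E'
from h import *
s=st()
for q in((.49,-.17,.153),(.525,-.11,.153),(.5363,-.058,.153)): tl(q)
E
```

```text
t 19.98 tcp [ 0.4681 -0.2123  0.1007] yaw -4.67 F [-1.1  0.1  6.1] w 0.064 gf 67.2 j [-30.4  -1.5 119.4   0.   61.9 -25.7]
to [ 0.49  -0.17   0.153] shift [ 0.0439  0.0186 -0.0523] wz 0.0
to [ 0.525 -0.11   0.153] shift [ 0.1065  0.0486 -0.0523] wz 0.0
to [ 0.5363 -0.058   0.153 ] shift [ 0.1593  0.0557 -0.0523] wz 0.0
```

>>> {"fn": "drive_tool", "kwargs": {"steps": [0,0,-0.03,0,0,0,0.055,0,0,-0.052,0,0,0,0.055,0.022,0.009,-0.052,0,0,0,0.055,0.044,0.019,-0.052,0,0,0,0.055,0.075,0.034,-0.052,0,0,0,0.055,0.107,0.05,-0.052,0,0,0,0.055,0.159,0.0564,-0.052,0,0,0,0.055,0.159,0.0564,-0.052,0,0,0,0.055]}}

```text
clock: 20.98
tool_pos: [0.5357, -0.0549, 0.1499]
tcp_rot: [[0.077, 0.997, -0.001], [0.997, -0.077, 0.001], [0.001, -0.001, -1.0]]
contact_force: [-0.2, -0.9, -3.1]
gripper_width: 0.0637
gripper_force: 67.6
```

```bash
python3 - <<'E'
from h import *
s=st()
for y in(0,.03,.09,.15): tl((.5502+(y-.0908)*.0886,y,.152),-4.7)
E
```

```text
t 20.98 tcp [ 0.5357 -0.0549  0.1499] yaw -4.42 F [-0.2 -0.9 -3.1] w 0.0637 gf 67.6 j [-11.6  -1.7 114.3   0.   67.4  -7.2]
to [0.5422 0.     0.152 ] shift [ 0.0553  0.0022 -0.0021] wz 0.0048
to [0.5448 0.03   0.152 ] shift [ 0.0854  0.0025 -0.002 ] wz 0.0048
to [0.5501 0.09   0.152 ] shift [ 0.1456  0.0032 -0.002 ] wz 0.0048
to [0.5554 0.15   0.152 ] shift [ 0.2058  0.0038 -0.002 ] wz 0.0048
```

>>> {"fn": "drive_tool", "kwargs": {"steps": [0.02,0.002,-0.002,0,0,0,0.055,0.045,0.002,-0.002,0,0,0,0.055,0.065,0.0022,-0.002,0,0,0,0.055,0.09,0.0025,-0.002,0,0,0,0.055,0.12,0.003,-0.002,0,0,0,0.055,0.15,0.0032,-0.002,0,0,0,0.055,0.18,0.0035,-0.002,0,0,0,0.055,0.2,0.0037,-0.002,0,0,0,0.055]}}

```text
clock: 21.98
tool_pos: [0.5557, 0.1425, 0.1523]
tcp_rot: [[0.081, 0.997, -0.0], [0.997, -0.081, -0.0], [-0.0, -0.0, -1.0]]
contact_force: [0.4, 0.4, -3.5]
gripper_width: 0.0641
gripper_force: 67.5
```

>>> {"fn": "drive_tool", "kwargs": {"steps": [0.006,0,0,0,0,0,0.055,0.012,0.0005,0,0,0,0,0.055,0.018,0.0005,0,0,0,0,0.055,0.02,0.0005,0,0,0,0,0.055]}}

```text
clock: 22.48
tool_pos: [0.5579, 0.1611, 0.1523]
tcp_rot: [[0.082, 0.997, -0.0], [0.997, -0.082, -0.0], [-0.0, -0.0, -1.0]]
contact_force: [0.4, -0.1, -3.9]
gripper_width: 0.064
gripper_force: 67.5
```

>>> {"fn": "drive_tool", "kwargs": {"steps": [0.003,0,0,0,0,0,0.055,0.006,0,0,0,0,0,0.055,0.007,0,0,0,0,0,0.055,0.007,0,0,0,0,0,0.055]}}

```text
clock: 22.98
tool_pos: [0.5585, 0.1678, 0.1524]
tcp_rot: [[0.082, 0.997, -0.0], [0.997, -0.082, -0.001], [-0.001, 0.0, -1.0]]
contact_force: [0.2, -2.7, -1.8]
gripper_width: 0.0639
gripper_force: 67.5
```

>>> {"fn": "drive_tool", "kwargs": {"steps": [0.002,0,0,0,0,0,0.055,0.001,0,0.003,0,0,0,0.055,0.001,0,0.005,0,0,0,0.06,0.001,0,0.005,0,0,0,0.075,0.001,0,0.005,0,0,0,0.085,0.001,0,0.005,0,0,0,0.085,0.001,0,-0.04,0,0,0,0.085,0.001,0,-0.09,0,0,0,0.085]}}

```text
clock: 23.98
tool_pos: [0.5579, 0.1691, 0.2424]
tcp_rot: [[0.081, 0.997, -0.002], [0.997, -0.081, -0.0], [-0.0, -0.002, -1.0]]
contact_force: [0.8, -0.3, 0.5]
gripper_width: 0.0852
gripper_force: 0.0
```

```bash
python3 - <<'E'
from h import *
s=st(); tl((.478,-.346,.22),-4.8)
im,c=snap('top','t8')
for d in nets.look_for('top','jar1'): print(np.round(d['bbox']),round(d['score'],2))
E
```

```text
t 23.98 tcp [0.5579 0.1691 0.2424] yaw -4.67 F [ 0.8 -0.3  0.5] w 0.0852 gf 0.0 j [ 11.6  -0.7 104.1   0.   76.8  16.3]
to [ 0.478 -0.346  0.22 ] shift [-0.5199 -0.0376  0.0228] wz 0.0022
[341. 276.  26.  24.] 0.88
[153. 180.  21.  24.] 0.62
[119. 187.  14.  11.] 0.51
```

>>> {"fn": "drive_tool", "kwargs": {"steps": [-0.058,-0.004,0,0,0,0,0.085,-0.116,-0.008,0,0,0,0,0.085,-0.174,-0.012,0,0,0,0,0.085,-0.232,-0.016,0,0,0,0,0.085,-0.29,-0.02,0,0,0,0,0.085,-0.348,-0.024,0,0,0,0,0.085,-0.406,-0.028,0,0,0,0,0.085,-0.464,-0.033,-0.02,0,0,0,0.085]}}

```text
clock: 25.08
tool_pos: [0.4864, -0.2917, 0.2603]
tcp_rot: [[0.082, 0.997, -0.003], [0.997, -0.082, 0.003], [0.002, -0.003, -1.0]]
contact_force: [0.4, -0.1, -0.2]
gripper_width: 0.0849
gripper_force: 0.0
```

```bash
cat >> h.py <<'E'
def lid(im,c,x0,y0,z=.099,w=.09):
    n=360; xs=x0+np.linspace(-w,w,n); ys=y0+np.linspace(-w,w,n); X,Y=np.meshgrid(xs,ys)
    f=210/np.tan(np.radians(c['fovy'])/2); Q=(np.stack([X,Y,0*X+z],-1)-c['position'])@np.array(c['attitude'])
    U=(c['cx']-f*Q[...,0]/Q[...,2]).astype(np.float32); V=(c['cy']+f*Q[...,1]/Q[...,2]).astype(np.float32)
    r=cv2.remap(cv2.cvtColor(im,cv2.COLOR_RGB2GRAY),U,V,cv2.INTER_LINEAR); k=n/(2*w)
    h=cv2.HoughCircles(cv2.GaussianBlur(r,(5,5),1),cv2.HOUGH_GRADIENT,1,40,param1=80,param2=18,minRadius=int(.030*k),maxRadius=int(.036*k))
    return [] if h is None else [(round(xs[int(a)],4),round(ys[int(b)],4),round(float(q/k),4)) for a,b,q in h[0][:4]]
E
python3 - <<'E'
from h import *
s=st(); im,c=snap('wrist','w9')
for d in nets.look_for('wrist','jar3'): print(np.round(d['bbox']),round(d['score'],2))
print(lid(im,c,.478,-.34)); print(proj(c,(.478,-.34,.099)))
im,c=snap('top','t9')
for d in nets.look_for('top','jar3'): print(np.round(d['bbox']),round(d['score'],2))
E
```

```text
t 25.07 tcp [ 0.4864 -0.2917  0.2603] yaw -4.68 F [ 0.4 -0.1 -0.2] w 0.0849 gf 0.0 j [-36.4  -3.4 104.9   0.   78.7 -31.7]
[ 48. 209. 110.  97.] 0.98
[294. 348.  50.  37.] 0.87
[236. 197.  73. 100.] 0.55
[(np.float64(0.4722), np.float64(-0.3483), 0.0323)]
(np.float64(275.69233643043674), np.float64(252.11790962370924))
[118. 179.  29.  24.] 0.8
[144. 181.  34.  24.] 0.75
[340. 274.  29.  28.] 0.72
[408. 203.  37.  22.] 0.56
```

View pics/w9.png

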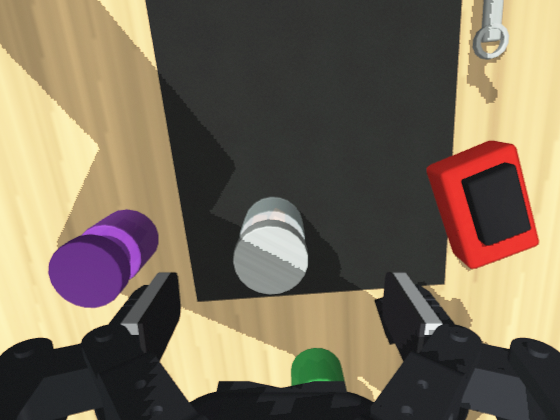

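>>> {"fn": "drive_tool", "kwargs": {"steps": [-0.03,-0.005,0.03,0,0,0,0.085,-0.056,-0.01,0.07,0,0,0,0.085,-0.056,-0.01,0.12,0,0,0,0.085,-0.056,-0.01,0.16,0,0,0,0.085,-0.056,-0.01,0.16,0,0,0,0.085,-0.056,-0.01,0.16,0,0,0,0.055,-0.056,-0.01,0.16,0,0,0,0.055,-0.056,-0.01,0.16,0,0,0,0.055]}}

```text
clock: 26.28
tool_pos: [0.4747, -0.3464, 0.105]
tcp_rot: [[0.081, 0.997, 0.004], [0.997, -0.081, -0.003], [-0.003, 0.004, -1.0]]
contact_force: [-0.6, 1.7, 4.6]
gripper_width: 0.0639
gripper_force: 66.7
```

```bash
python3 - <<'E'
from h import *
s=st()
for q in((.49,-.25,.154),(.515,-.15,.154),(.536,-.06,.154)): tl(q)
E
```

```text
t 26.27 tcp [ 0.4747 -0.3464  0.105 ] yaw -4.66 F [-0.6  1.7  4.6] w 0.0639 gf 66.7 j [-41.4   7.3 109.8   0.   62.7 -36.7]
to [ 0.49  -0.25   0.154] shift [ 0.0972  0.0076 -0.0493] wz 0.0
to [ 0.515 -0.15   0.154] shift [ 0.1989  0.0244 -0.0494] wz 0.0
to [ 0.536 -0.06   0.154] shift [ 0.2903  0.038  -0.0496] wz 0.0
```

>>> {"fn": "drive_tool", "kwargs": {"steps": [0,0,-0.03,0,0,0,0.055,0.02,0,-0.051,0,0,0,0.055,0.07,0.005,-0.051,0,0,0,0.055,0.12,0.012,-0.051,0,0,0,0.055,0.17,0.02,-0.051,0,0,0,0.055,0.22,0.028,-0.051,0,0,0,0.055,0.265,0.035,-0.051,0,0,0,0.055,0.285,0.038,-0.051,0,0,0,0.055]}}

```text
clock: 27.28
tool_pos: [0.5346, -0.0624, 0.1537]
tcp_rot: [[0.079, 0.997, 0.001], [0.997, -0.079, 0.0], [0.0, 0.001, -1.0]]
contact_force: [0.5, 0.0, -1.5]
gripper_width: 0.0634
gripper_force: 66.6
```

```bash
python3 - <<'E'
from h import *
s=st()
for y in(-.04,0,.03,.06,.1): tl((.5502+(y-.0908)*.0886,y,.156),-4.7)
im,c=snap('side','s10')
E
```

```text
t 27.27 tcp [ 0.5346 -0.0624  0.1537] yaw -4.54 F [ 0.5  0.  -1.5] w 0.0634 gf 66.6 j [-12.4  -2.  114.3   0.   67.7  -7.8]
to [ 0.5386 -0.04    0.156 ] shift [ 0.0226  0.0022 -0.0023] wz 0.0028
to [0.5422 0.     0.156 ] shift [ 0.0628  0.0026 -0.0023] wz 0.0028
to [0.5448 0.03   0.156 ] shift [ 0.0929  0.0029 -0.0023] wz 0.0028
to [0.5475 0.06   0.156 ] shift [ 0.123   0.0032 -0.0023] wz 0.0028
to [0.551 0.1   0.156] shift [ 0.1632  0.0035 -0.0023] wz 0.0028
```

>>> {"fn": "drive_tool", "kwargs": {"steps": [0.02,0.002,-0.002,0,0,0,0.055,0.045,0.0025,-0.002,0,0,0,0.055,0.065,0.0026,-0.002,0,0,0,0.055,0.09,0.0028,-0.002,0,0,0,0.055,0.115,0.003,-0.002,0,0,0,0.055,0.14,0.0033,-0.002,0,0,0,0.055,0.157,0.0035,-0.002,0,0,0,0.055,0.157,0.0035,-0.002,0,0,0,0.055]}}

```text
clock: 28.32
tool_pos: [0.5507, 0.0923, 0.1553]
tcp_rot: [[0.08, 0.997, -0.0], [0.997, -0.08, -0.0], [-0.0, -0.0, -1.0]]
contact_force: [0.0, -0.1, -1.5]
gripper_width: 0.0636
gripper_force: 66.6
```

>>> {"fn": "drive_tool", "kwargs": {"steps": [0.003,0,0,0,0,0,0.055,0.006,0,0,0,0,0,0.055,0.008,0,0,0,0,0,0.055,0.008,0,0,0,0,0,0.055]}}

```text
clock: 28.82
tool_pos: [0.5514, 0.0994, 0.1554]
tcp_rot: [[0.082, 0.997, 0.0], [0.997, -0.082, -0.0], [-0.0, 0.0, -1.0]]
contact_force: [0.6, -0.2, -2.0]
gripper_width: 0.0636
gripper_force: 66.6
```

>>> {"fn": "drive_tool", "kwargs": {"steps": [0.003,0,0,0,0,0,0.055,0.003,0,0.003,0,0,0,0.055,0.002,0,0.005,0,0,0,0.06,0.002,0,0.005,0,0,0,0.075,0.002,0,0.005,0,0,0,0.085,0.002,0,0.005,0,0,0,0.085,0.002,0,-0.04,0,0,0,0.085,0.002,0,-0.09,0,0,0,0.085]}}

```text
clock: 29.82
tool_pos: [0.5508, 0.1014, 0.2451]
tcp_rot: [[0.082, 0.997, -0.003], [0.997, -0.082, -0.0], [-0.001, -0.003, -1.0]]
contact_force: [0.4, 0.6, 0.1]
gripper_width: 0.0853
gripper_force: 0.0
```

```bash
python3 - <<'E'
from h import *
s=st(); im,c=snap('side','s11')
a=im[90:350,150:400,::-1]; cv2.imwrite('pics/s11c.png',cv2.resize(a,(577,600),interpolation=cv2.INTER_CUBIC))
tl((.6316,-.132,.26),-4.8)
E
```

```text
t 29.82 tcp [0.5508 0.1014 0.2451] yaw -4.68 F [0.4 0.6 0.1] w 0.0853 gf 0.0 j [  4.9  -3.8 106.7  -0.   77.2   9.6]
to [ 0.6316 -0.132   0.26  ] shift [-0.2267  0.0959 -0.0046] wz 0.0021
```

View pics/s11c.png

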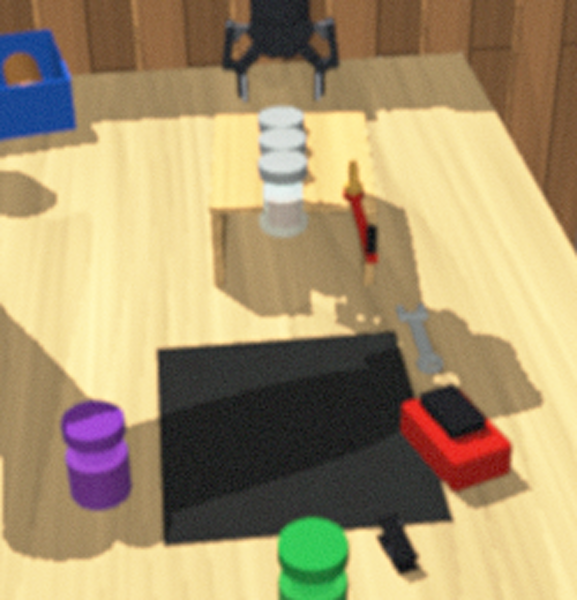

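>>> {"fn": "drive_tool", "kwargs": {"steps": [-0.05,0.02,-0.02,0,0,0,0.085,-0.1,0.04,-0.02,0,0,0,0.07,-0.15,0.064,-0.02,0,0,0,0.06,-0.19,0.08,0,0,0,0,0.05,-0.227,0.096,0.01,0,0,0,0.05,-0.227,0.096,0.04,0,0,0,0.05,-0.227,0.096,0.078,0,0,0,0.05,-0.227,0.096,0.078,0,0,0,0.05]}}

```text
clock: 30.88
tool_pos: [0.6263, -0.1321, 0.163]
tcp_rot: [[0.082, 0.997, -0.008], [0.997, -0.082, 0.002], [0.002, -0.008, -1.0]]
contact_force: [0.5, -0.1, -0.4]
gripper_width: 0.05
gripper_force: 0.0
```

>>> {"fn": "drive_tool", "kwargs": {"steps": [0,0,0,0,0,0,0.005,0,0,0,0,0,0,0.005,0,0,0,0,0,0,0.005]}}

```text
clock: 31.25
tool_pos: [0.63, -0.1329, 0.1701]
tcp_rot: [[0.081, 0.997, 0.004], [0.997, -0.081, -0.001], [-0.001, 0.004, -1.0]]
contact_force: [0.7, -0.4, 4.2]
gripper_width: 0.0123
gripper_force: 58.5
```

```bash
python3 - <<'E'
from h import *
s=st(); P=np.array(s['tool_pos']); R=np.array(s['tcp_rot'])
S=np.array([.631,P[1]+.1495,P[2]]); a=-np.pi/2
for k in range(1,16):
    q=S+[.15*np.cos(a-.11*k),.15*np.sin(a-.11*k),0]; print(k,np.round(R.T@(q-P),3))
E
```

```text
t 31.25 tcp [ 0.63   -0.1329  0.1701] yaw -4.66 F [ 0.7 -0.4  4.2] w 0.0123 gf 58.5 j [-16.7  10.   99.9  -0.   69.9 -12. ]
1 [-0.001 -0.015 -0.   ]
2 [ 0.001 -0.032 -0.   ]
3 [ 0.004 -0.048 -0.   ]
4 [ 0.009 -0.064 -0.   ]
5 [ 0.015 -0.079 -0.   ]
6 [ 0.023 -0.093 -0.   ]
7 [ 0.033 -0.107 -0.   ]
8 [ 0.044 -0.119 -0.001]
9 [ 0.057 -0.129 -0.001]
10 [ 0.07  -0.139 -0.001]
11 [ 0.085 -0.147 -0.001]
12 [ 0.1   -0.153 -0.001]
13 [ 0.116 -0.157 -0.001]
14 [ 0.132 -0.16  -0.001]
15 [ 0.149 -0.161 -0.001]
```

>>> {"fn": "drive_tool", "kwargs": {"steps": [-0.001,-0.015,0,0,0,0,0.005,0,-0.032,0,0,0,0,0.005,0.003,-0.048,0,0,0,0,0.005,0.008,-0.064,0,0,0,0,0.005,0.014,-0.079,0,0,0,0,0.005,0.022,-0.093,0,0,0,0,0.005,0.032,-0.107,0,0,0,0,0.005,0.043,-0.119,0,0,0,0,0.005]}}

```text
clock: 32.25
tool_pos: [0.5115, -0.0815, 0.1683]
tcp_rot: [[0.081, 0.997, -0.002], [0.997, -0.081, -0.004], [-0.005, -0.002, -1.0]]
contact_force: [-2.3, -4.1, 4.4]
gripper_width: 0.0051
gripper_force: 2.6
```

```bash
python3 - <<'E'
from h import *
s=st()
E
```

```text
t 32.25 tcp [ 0.5115 -0.0815  0.1683] yaw -4.65 F [-2.3 -4.1  4.4] w 0.0051 gf 2.6 j [-14.9  -5.5 116.1  -0.3  69.5 -10.1]
```

>>> {"fn": "drive_tool", "kwargs": {"steps": [-0.005,0,0,0,0,0,0.005,-0.005,0,-0.05,0,0,0,0.01,-0.03,0,-0.1,0,0,0,0.05,-0.03,0,-0.12,0,0,0,0.08,-0.03,0,-0.12,0,0,0,0.085]}}

```text
clock: 32.88
tool_pos: [0.5115, -0.1101, 0.2884]
tcp_rot: [[0.082, 0.997, 0.002], [0.997, -0.082, -0.0], [-0.0, 0.002, -1.0]]
contact_force: [0.4, 0.5, -0.3]
gripper_width: 0.0639
gripper_force: 0.0
```

```bash
python3 - <<'E'
from h import *
s=st(); im,c=snap('wrist','w12'); print(c['position'],c['attitude'].tolist())
h=cv2.cvtColor(im,cv2.COLOR_RGB2HSV); m=((h[...,0]<6)|(h[...,0]>174))&(h[...,1]>150)&(h[...,2]>90)
n,l,st_,ce=cv2.connectedComponentsWithStats(m.astype(np.uint8))
print([(st_[i].tolist()) for i in range(1,n) if st_[i][4]>100])
E
```

```text
t 32.88 tcp [ 0.5115 -0.1101  0.2884] yaw -4.7 F [ 0.4  0.5 -0.3] w 0.0639 gf 0.0 j [-18.  -10.3 108.5   0.   81.7 -13.3]
[ 0.51813024 -0.0356369   0.40558956] [[0.9965712309388726, 0.07974032773317165, 0.02207400729329512], [-0.08270095285832922, 0.9518905432337899, 0.29506769748381856], [0.0025167561070707106, -0.2958815199283055, 0.9552213314743401]]
[[271, 0, 169, 144, 3859], [418, 283, 49, 43, 884]]
```

View pics/w12.png

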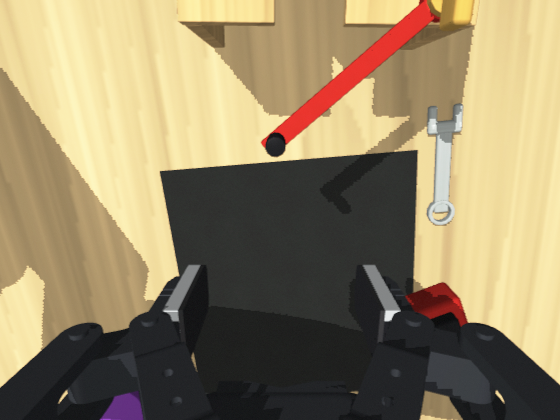

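```bash
python3 - <<'E'
from h import *
c=calibration('wrist'); P=atz(c,275.5,145.5,.172); print(P)
for S in((.6353,.0234),(.632,.022),(.631,.0175)): print(S,np.hypot(P[0]-S[0],P[1]-S[1]),np.degrees(np.arctan2(P[1]-S[1],P[0]-S[0])))
# stud in this picture (bar end) 
tl((P[0],P[1],.25),-4.8); tl((P[0],P[1],.167),-4.8)
E
```

```text
[ 0.51162711 -0.06208124  0.172     ]
(0.6353, 0.0234) 0.1503396975051448 -145.34822940261722
(0.632, 0.022) 0.14683080785885655 -145.06545179485613
(0.631, 0.0175) 0.1434679728008135 -146.31016004817837
to [ 0.5116 -0.0621  0.25  ] shift [ 0.0474 -0.003   0.0363] wz 0.0022
to [ 0.5116 -0.0621  0.167 ] shift [ 0.0474 -0.0029  0.1193] wz 0.0022
```

>>> {"fn": "drive_tool", "kwargs": {"steps": [0.047,-0.003,0.03,0,0,0,0.07,0.047,-0.003,0.08,0,0,0,0.06,0.047,-0.003,0.119,0,0,0,0.05,0.047,-0.003,0.119,0,0,0,0.05,0.047,-0.003,0.119,0,0,0,0.005,0.047,-0.003,0.119,0,0,0,0.005,0.047,-0.003,0.119,0,0,0,0.005,0.047,-0.003,0.119,0,0,0,0.005]}}

```text
clock: 33.92
tool_pos: [0.5118, -0.0637, 0.1703]
tcp_rot: [[0.081, 0.997, -0.0], [0.997, -0.081, -0.002], [-0.002, -0.0, -1.0]]
contact_force: [-5.0, -2.7, 4.2]
gripper_width: 0.012
gripper_force: 58.4
```

```bash
python3 - <<'E'
from h import *
s=st(); P=np.array(s['tool_pos']); R=np.array(s['tcp_rot'])
a=np.arctan2(-.0855,-.1237); S=P-[.15*np.cos(a),.15*np.sin(a),0]; print(S)
for k in range(1,9):
    b=a-k*np.radians(5); q=S+[.15*np.cos(b),.15*np.sin(b),0]; print(k,np.round(R.T@(q-P),4))
E
```

```text
t 33.92 tcp [ 0.5118 -0.0637  0.1703] yaw -4.65 F [-5.  -2.7  4.2] w 0.012 gf 58.4 j [-1.300e+01 -6.000e+00  1.163e+02 -1.000e-01  6.970e+01 -8.300e+00]
[0.63518578 0.02157057 0.17025965]
1 [ 0.0105 -0.0078 -0.    ]
2 [ 0.0216 -0.0147 -0.    ]
3 [ 0.0333 -0.0206 -0.0001]
4 [ 0.0454 -0.0255 -0.0001]
5 [ 0.058  -0.0293 -0.0001]
6 [ 0.0708 -0.032  -0.0001]
7 [ 0.0838 -0.0335 -0.0002]
8 [ 0.0968 -0.0339 -0.0002]
```

>>> {"fn": "drive_tool", "kwargs": {"steps": [0.011,-0.009,0,0,0,0,0.005,0.022,-0.016,0,0,0,0,0.005,0.034,-0.022,0,0,0,0,0.005,0.046,-0.027,0,0,0,0,0.005,0.058,-0.03,0,0,0,0,0.005,0.071,-0.033,0,0,0,0,0.005,0.084,-0.0345,0,0,0,0,0.005,0.097,-0.035,0,0,0,0,0.005]}}

```text
clock: 34.92
tool_pos: [0.4845, 0.0377, 0.1701]
tcp_rot: [[0.081, 0.997, -0.001], [0.997, -0.081, 0.0], [0.0, -0.001, -1.0]]
contact_force: [-5.0, 0.6, 8.6]
gripper_width: 0.012
gripper_force: 60.0
```

>>> {"fn": "drive_tool", "kwargs": {"steps": [0.002,0,0,0,0,0,0.005,0.004,0,0,0,0,0,0.005,0.006,0,0,0,0,0,0.005]}}

```text
clock: 35.3
tool_pos: [0.4849, 0.0424, 0.17]
tcp_rot: [[0.08, 0.997, -0.002], [0.997, -0.08, -0.003], [-0.003, -0.001, -1.0]]
contact_force: [-7.8, -9.7, 9.2]
gripper_width: 0.0121
gripper_force: 60.1
```

```bash
python3 - <<'E'
from h import *
s=st()
E
```

```text
t 35.3 tcp [0.4849 0.0424 0.17  ] yaw -4.59 F [-7.8 -9.7  9.2] w 0.0121 gf 60.1 j [ -1.2  -9.9 119.8  -0.2  70.2   3.4]
```

>>> {"fn": "drive_tool", "kwargs": {"steps": [0.002,0,0,0,0,0,0.005,0.003,0,0,0,0,0,0.005,0.003,0,0,0,0,0,0.005]}}

```text
clock: 35.67
tool_pos: [0.4849, 0.0427, 0.17]
tcp_rot: [[0.08, 0.997, -0.003], [0.997, -0.08, -0.009], [-0.009, -0.002, -1.0]]
contact_force: [-8.9, -17.0, 9.9]
gripper_width: 0.0123
gripper_force: 60.2
```

>>> {"fn": "drive_tool", "kwargs": {"steps": [-0.003,0,0,0,0,0,0.03,-0.003,0,0,0,0,0,0.05,-0.003,0,-0.05,0,0,0,0.085,-0.01,0.04,-0.1,0,0,0,0.085,-0.025,0.09,-0.12,0,0,0,0.085,-0.04,0.14,-0.12,0,0,0,0.085,-0.04,0.14,-0.12,0,0,0,0.085]}}

```text
clock: 36.55
tool_pos: [0.6241, -0.0061, 0.2867]
tcp_rot: [[0.082, 0.997, -0.002], [0.997, -0.082, 0.001], [0.001, -0.002, -1.0]]
contact_force: [0.2, 0.1, -1.1]
gripper_width: 0.085
gripper_force: 0.0
```

```bash
python3 - <<'E'
from h import *
s=st(); im,c=snap('wrist','w13'); print(c['position'])
print('exp',proj(c,(.634,.022,.169)))
for d in nets.look_for('wrist','nut')[:3]: print(np.round(d['bbox'],1),round(d['score'],2))
h=cv2.cvtColor(im,cv2.COLOR_RGB2HSV)
u,v=map(int,proj(c,(.634,.022,.169))); print('hsv',h[v,u],'around',h[v,u-6:u+7:3].tolist())
k=np.array(h[v,u]).astype(int); m=(abs(h[...,0].astype(int)-k[0])<4)&(abs(h[...,1].astype(int)-k[1])<35)&(abs(h[...,2].astype(int)-k[2])<35)
m=m.astype(np.uint8); n,l,q,ce=cv2.connectedComponentsWithStats(m); i=l[v,u]; print(q[i],ce[i]); print(cv2.minAreaRect(np.argwhere(l==i)[:,::-1].astype(np.float32)))
r=((h[...,0]<6)|(h[...,0]>174))&(h[...,1]>150)&(h[...,2]>90)
n,l,q,ce=cv2.connectedComponentsWithStats(r.astype(np.uint8))
for i in range(1,n):
    if q[i][4]>300:
        pts=np.argwhere(l==i)[:,::-1].astype(np.float32); print(q[i],cv2.minAreaRect(pts))
E
```

```text
t 36.55 tcp [ 0.6241 -0.0061  0.2867] yaw -4.73 F [ 0.2  0.1 -1.1] w 0.085 gf 0.0 j [-5.5  3.  96.   0.  81.1 -0.8]
[0.63123586 0.06826548 0.40395896]
exp (np.float64(291.4366759861003), np.float64(172.73657298343517))
[275.3 134.   34.9  67.9] 0.61
[ 32.6   1.4 302.9 203.1] 0.4
hsv [ 20 161 220] around [[20, 160, 210], [20, 160, 222], [20, 161, 220], [20, 161, 219], [19, 160, 199]]
[284 138  15  63 819] [291.04639805 168.37484737]
((291.105224609375, 169.00184631347656), (13.226035118103027, 62.20096206665039), 1.005086064338684)
[  83  147  200   25 3327] ((182.71446228027344, 160.95458984375), (23.830883026123047, 199.1016845703125), 88.82486724853516)
```

```bash
python3 - <<'E'
from h import *
c=calibration('wrist'); N=atz(c,291.1,169,.169); print(N)
a=atz(c,291.6,138,.169);b=atz(c,290.5,200,.169);print(np.linalg.norm(a-b),np.degrees(np.arctan2(*(a-b)[1::-1])))
k1=atz(c,182.7,161,.136); print('bar mid',k1)
tl((N[0],N[1],.166),-4.8)
E
```

```text
[0.63164721 0.02552728 0.169     ]
0.042483726397574154 84.76440182269317
bar mid [0.54948378 0.03238972 0.136     ]
to [0.6316 0.0255 0.166 ] shift [0.0312 0.0076 0.1212] wz 0.0025
```

>>> {"fn": "drive_tool", "kwargs": {"steps": [0.02,0.005,0.03,0,0,0.005,0.07,0.03,0.008,0.06,0,0,0.005,0.06,0.03,0.008,0.09,0,0,0.005,0.05,0.03,0.008,0.12,0,0,0.005,0.04,0.03,0.008,0.12,0,0,0.005,0.03,0.03,0.008,0.12,0,0,0.005,0.005,0.03,0.008,0.12,0,0,0.005,0.005,0.03,0.008,0.12,0,0,0.005,0.005]}}

```text
clock: 37.65
tool_pos: [0.6334, 0.0243, 0.1681]
tcp_rot: [[0.086, 0.996, 0.006], [0.996, -0.086, 0.0], [0.001, 0.006, -1.0]]
contact_force: [10.4, -0.1, -10.9]
gripper_width: 0.0205
gripper_force: 59.1
```

```bash
python3 - <<'E'
from h import *
s=st(); print(s['wrist_torque'])
E
```

```text
t 37.65 tcp [0.6334 0.0243 0.1681] yaw -4.93 F [ 10.4  -0.1 -10.9] w 0.0205 gf 59.1 j [ -2.7   8.8 101.4   0.   69.4   2.3]
[-0.02723149 -1.74156212  0.01261862]
```

>>> {"fn": "drive_tool", "kwargs": {"steps": [0,0,0,0,0,0,0.035,0,0,-0.004,0,0,0,0.035,0,0,-0.005,0,0,0,0.035,0,0,-0.005,0,0,0,0.005,0,0,-0.005,0,0,0,0.005,0,0,-0.005,0,0,0,0.005]}}

```text
clock: 38.4
tool_pos: [0.6335, 0.0236, 0.1743]
tcp_rot: [[0.087, 0.996, 0.003], [0.996, -0.087, 0.0], [0.0, 0.003, -1.0]]
contact_force: [5.0, 0.4, 1.8]
gripper_width: 0.0107
gripper_force: 62.8
```

```bash
python3 - <<'E'
from h import *
s=st(); print(s['wrist_torque'])
E
```

```text
t 38.4 tcp [0.6335 0.0236 0.1743] yaw -4.99 F [5.  0.4 1.8] w 0.0107 gf 62.8 j [ -2.7   8.6 101.    0.   70.2   2.3]
[ 0.06552957 -0.66937732 -0.12690779]
```

>>> {"fn": "drive_tool", "kwargs": {"steps": [0,0.001,0,0,0,0.15,0.005,0,0.001,0,0,0,0.3,0.005,0,0.001,0,0,0,0.45,0.005,0,0.001,0,0,0,0.6,0.005,0,0.001,0,0,0,0.75,0.005,0,0.001,0,0,0,0.75,0.005]}}

```text
clock: 39.15
tool_pos: [0.6335, 0.0238, 0.1743]
tcp_rot: [[0.741, 0.671, 0.0], [0.671, -0.741, 0.001], [0.0, -0.0, -1.0]]
contact_force: [0.5, 1.2, 6.1]
gripper_width: 0.0107
gripper_force: 63.2
```

Forces are tiny, so the pivot is right; I continue turning.

>>> {"fn": "drive_tool", "kwargs": {"steps": [0,0,0,0,0,0.16,0.005,0,0,0,0,0,0.32,0.005,0,0,0,0,0,0.48,0.005,0,0,0,0,0,0.64,0.005,0,0,0,0,0,0.8,0.005,0,0,0,0,0,0.96,0.005,0,0,0,0,0,1.12,0.005,0,0,0,0,0,1.12,0.005]}}

```text
clock: 40.15
tool_pos: [0.6335, 0.0242, 0.1743]
tcp_rot: [[0.927, -0.375, 0.0], [-0.375, -0.927, 0.001], [-0.0, -0.001, -1.0]]
contact_force: [-1.1, 2.1, 5.2]
gripper_width: 0.0104
gripper_force: 63.3
```

>>> {"fn": "drive_tool", "kwargs": {"steps": [0,0,0,0,0,0.15,0.005,0,0,0,0,0,0.3,0.005,0,0,0,0,0,0.4,0.005,0,0,0,0,0,0.5,0.005,0,0,0,0,0,0.5,0.005]}}

```text
clock: 40.78
tool_pos: [0.6337, 0.0243, 0.1743]
tcp_rot: [[0.634, -0.773, 0.001], [-0.773, -0.634, 0.001], [-0.001, -0.002, -1.0]]
contact_force: [0.2, 2.3, 5.5]
gripper_width: 0.0108
gripper_force: 63.2
```

```bash
python3 - <<'E'
from h import *
s=st(); print(s['wrist_torque'])
E
```

```text
t 40.77 tcp [0.6337 0.0243 0.1743] yaw -140.62 F [0.2 2.3 5.5] w 0.0108 gf 63.2 j [-2.700e+00  8.700e+00  1.009e+02  1.000e-01  7.040e+01  1.379e+02]
[ 0.46431463 -0.08864063 -0.03325178]
```

>>> {"fn": "drive_tool", "kwargs": {"steps": [0,0,0,0,0,0.05,0.005,0,0,0,0,0,0.1,0.005,0,0,0,0,0,0.1,0.005]}}

```text
clock: 41.15
tool_pos: [0.6337, 0.0243, 0.1744]
tcp_rot: [[0.558, -0.83, 0.001], [-0.83, -0.558, 0.0], [0.0, -0.001, -1.0]]
contact_force: [0.8, 1.7, 5.1]
gripper_width: 0.0107
gripper_force: 67.2
```

```bash
python3 - <<'E'
from h import *
s=st(); print(s['wrist_torque'])
E
```

```text
t 41.15 tcp [0.6337 0.0243 0.1744] yaw -146.1 F [0.8 1.7 5.1] w 0.0107 gf 67.2 j [ -2.7   8.7 100.9   0.   70.4 143.4]
[ 0.36260194 -0.12672545  1.16486776]
```

>>> {"fn": "drive_tool", "kwargs": {"steps": [0,0,0,0,0,-0.05,0.005,0,0,0,0,0,-0.06,0.05,0,0,0,0,0,-0.06,0.06,0,0,-0.04,0,0,-0.06,0.06,0,0,-0.1,0,0,-0.06,0.06,-0.01,0,-0.14,0,0,-0.06,0.085,-0.01,0,-0.14,0,0,-0.06,0.085]}}

```text
clock: 42.02
tool_pos: [0.6292, 0.032, 0.3184]
tcp_rot: [[0.602, -0.799, 0.008], [-0.799, -0.602, -0.0], [0.005, -0.006, -1.0]]
contact_force: [-0.1, 0.1, -0.3]
gripper_width: 0.0851
gripper_force: 0.0
```

```bash
python3 - <<'E'
from h import *
s=st(); im,c=snap('wrist','w14')
h=cv2.cvtColor(im,cv2.COLOR_RGB2HSV); u,v=map(int,proj(c,(.6335,.0243,.169))); k=h[v,u].astype(int); print(u,v,k)
m=(abs(h[...,0].astype(int)-20)<4)&(abs(h[...,1].astype(int)-160)<35)&(h[...,2]>170)
n,l,q,ce=cv2.connectedComponentsWithStats(m.astype(np.uint8)); i=l[v,u]; print(i,q[i])
b=cv2.boxPoints(cv2.minAreaRect(np.argwhere(l==i)[:,::-1].astype(np.float32))); W=[atz(c,*p,.169) for p in b]
for i in range(2): d=W[i+1]-W[i]; print('nut edge',round(np.linalg.norm(d),4),np.degrees(np.arctan2(d[1],d[0])))
def redline(im,c,n):
    h=cv2.cvtColor(im,cv2.COLOR_RGB2HSV); r=((h[...,0]<6)|(h[...,0]>174))&(h[...,1]>150)&(h[...,2]>90)
    k,l,q,_=cv2.connectedComponentsWithStats(r.astype(np.uint8))
    for i in range(1,k):
        if q[i][4]>60:
            pts=np.argwhere(l==i)[:,::-1].astype(np.float32); x=np.array([atz(c,*p,.136)[:2] for p in pts]); vv=np.linalg.svd(x-x.mean(0),full_matrices=False)[2][0]
            print(n,q[i],x.mean(0),np.degrees(np.arctan2(vv[1],vv[0])))
redline(im,c,'wrist')
for n in('side','top'):
    im,c=snap(n,n+'14'); redline(im,c,n)
    for d in nets.look_for(n,'jar1'):
        b=d['bbox']; print(n,np.round(b),round(d['score'],2), atz(c,b[0]+b[2]/2,b[1]+b[2]/2,.145)[:2])
E
```

```text
t 42.02 tcp [0.6292 0.032  0.3184] yaw -143.01 F [-0.1  0.1 -0.3] w 0.0851 gf 0.0 j [ -2.    2.6  93.4  -0.   83.5 141.1]
284 193 [ 19 162 202]
1 [278 165  13  54 590]
nut edge 0.0092 -142.9976452941375
nut edge 0.0427 127.36305719587563
wrist [ 292  186  102   95 1818] [0.56384818 0.02944724] 174.47782315238896
side [237  37  27  14 264] [0.56428171 1.33561472] -76.72015099107155
side [250 173  56   4 156] [0.55373698 0.02188446] -6.636439686714412
side [324 264  47  39 975] [ 0.65352888 -0.48143409] -54.4159686136059
side [271. 317.  30.  54.] 0.67 [ 0.50221506 -0.61547703]
side [177. 265.  27.  49.] 0.63 [ 0.31353357 -0.42959192]
side [264. 146.  20.   8.] 0.57 [0.55780656 0.11804837]
side [262. 136.  19.  14.] 0.51 [0.55863585 0.19226988]
top [321 133  44  35 525] [ 0.66367769 -0.33423313] 111.52692566704057
top [205 172   9  47 198] [0.54458966 0.02821832] 173.26685309565386
top [341. 276.  26.  23.] 0.95 [ 0.29917173 -0.34038327]
top [120. 181.  23.  23.] 0.88 [0.55608638 0.22897943]
top [409. 199.  34.  28.] 0.74 [ 0.48325388 -0.53370377]
```

>>> {"fn": "drive_tool", "kwargs": {"steps": [0.02,0.052,-0.02,0,0,0,0.085,0.04,0.104,-0.03,0,0,0,0.085,0.06,0.156,-0.03,0,0,0,0.085,0.08,0.208,-0.03,0,0,0,0.085,0.1,0.26,-0.03,0,0,0,0.085,0.115,0.312,-0.03,0,0,0,0.085,0.115,0.312,-0.03,0,0,0,0.085]}}

```text
clock: 43.15
tool_pos: [0.4456, -0.2498, 0.3416]
tcp_rot: [[0.597, -0.802, -0.003], [-0.802, -0.597, 0.001], [-0.003, 0.001, -1.0]]
contact_force: [0.1, -0.1, -0.6]
gripper_width: 0.0851
gripper_force: 0.0
```

```bash
python3 - <<'E'
from h import *
st(); im,c=snap('top','t15'); big=cv2.resize(im,None,fx=1,fy=1)
for y in(.231,.164,.097): print(y,lid(im,c,.5502+(y-.0908)*.0886,y,z=.145,w=.06))
for d in nets.look_for('top','jar1'):
    b=d['bbox']; print(np.round(b),round(d['score'],2), atz(c,b[0]+b[2]/2,b[1]+b[3]/2,.14)[:2])
im,c=snap('side','s15')
for d in nets.look_for('side','jar1'):
    b=d['bbox']; print('side',np.round(b),round(d['score'],2), atz(c,b[0]+b[2]/2,b[1]+7,.145)[:2])
E
```

```text
t 43.15 tcp [ 0.4456 -0.2498  0.3416] yaw -143.36 F [ 0.1 -0.1 -0.6] w 0.0851 gf 0.0 j [-35.3 -13.  105.7  -0.   87.4 108.1]
0.231 []
0.164 []
0.097 []
[121. 180.  24.  26.] 0.93 [0.5579382 0.2267101]
[408. 201.  31.  26.] 0.91 [ 0.48994761 -0.52926656]
[340. 274.  31.  26.] 0.81 [ 0.30502785 -0.34306471]
[148. 179.  24.  27.] 0.77 [0.55686013 0.15424759]
[170. 183.  29.  23.] 0.72 [0.55143261 0.09167393]
side [175. 263.  31.  49.] 0.97 [ 0.31183583 -0.40020964]
side [270. 317.  31.  56.] 0.95 [ 0.50293949 -0.59416815]
side [260. 147.  23.   9.] 0.64 [0.55257785 0.13456363]
side [262. 135.  20.  15.] 0.44 [0.56436995 0.22055028]
```

All three jars hang in line, the keeper reads shut and the nut reads tight, so I'm handing the job in.

```bash
python3 -c "
from h import *
print(job.finish_job())"
```

```text
the job is handed in; nothing more can be done
None
```

I handed the job in at 43 s, with no verdict returned: all three jars hang in the slot, and by the camera the keeper is shut and the nut is at its tight stop (about 2.4 rad); battery, wrench, clip and look-alikes were left alone.

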